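# Set the sealing time and run the cup in to the switch's click

## Task

Get the portion-cup sealer on the counter ready to seal the cup in its carriage. First turn the time dial clockwise to the third click past the round off dot (the third tick), then push the carriage in by its upright push plate until the roller lever switch just clicks and its little flag comes up, and leave it there: do not push on and overtravel the switch. Leave the other things on the counter where they are.

Things in the scene. Friction and masses are not known exactly. Their poses are not given: they have to be found in the camera images.
- sealer: Portion-cup sealer, fixed to the counter: grey base plate 270 x 320 mm (top 18 mm above the counter), white column and sealing head (head underside 94 mm, top 135 mm above the counter), white dial console 90 x 90 mm, 70 mm high, on its left, black microswitch on its right. Origin on the counter under the middle of the plate; x points to the back of the machine (the way the carriage is pushed in), y to its left, z up. The head covers x -25 to +125, y -50 to +50 mm.
- carriage (a joint): Cup carriage: aluminium slide with a white cup standing fixed in it, running along the sealer's x between two rails. Metres: 0 = fully out, grows as it is pushed in. It has about 4 N of friction and stays where it is left. Its side lug (right side) meets the lever's roller at 0.060, the switch has clicked at 0.0702, and 0.0765 is the most the switch may bear (overtravel begins); end stop at 0.085.
- push_face (a point): Centre of the front face of the carriage's upright black push plate, 70 mm wide (along the sealer's y), 12 mm thick, from 39 to 95 mm above the counter; this point is 67 mm up. It is pushed along the sealer's +x and moves with the carriage; free space in front of it and above it.
- lever (a joint): Microswitch lever: 42 mm steel strip with a 16 mm white roller, hinged about a vertical pin. Radians: 0 = at rest, grows as the lug presses the roller back, 41 mm of carriage travel per radian. Resists with 1.3 N, 2.2 N at 0.12, falls to 0.9 N at the click, then 1.7 N. Clicked from 0.25 on; above 0.40 overtravelled and harmed; stop at 0.50. Springs back when freed, too weak to move the carriage.
- roller_center (a point): Centre of the lever's roller, 45 mm above the counter.
- flag (a joint): Flat metal tell-tale flag, 18 x 34 mm, on top of the microswitch, geared to the lever, rising from its hinge on the machine's right. Radians: 0 = lying flat, 0.79 (45 degrees) at the click, 1.26 (72 degrees) at the overtravel limit, 1.57 upright = overtravelled.
- dial (a joint): Time dial on the console: black bar knob. Radians, growing clockwise from above: 0 = pointer at the round off dot (off), then five ticks 0.45 apart, each a click (detent): first 0.45, second 0.90, third 1.35, fourth 1.80, fifth 2.25. A detent pulls it into the nearest position; turning takes under 0.1 N m.
- dial_grip (a point): On the dial's axis, 97 mm above the counter, at the height to grip the bar from above. The bar is 46 mm long, 14 mm thick, from 75 to 107 mm above the counter, on a 52 mm disc; its pointer nose and white line are at one end. Grip it across its thickness.
- dial_pointer (a point): Tip of the dial's pointer, 31 mm from the dial's axis: the bar runs from the axis towards it.
- stapler: Black stapler 34 x 133 x 50 mm, bystander left of the sealer; origin under its centre.
- order_pad: Purple notebook 140 x 99 x 14 mm, bystander in front on the left; origin under its centre.
- tape_roll: Roll of brown tape 92 mm wide, 48 mm high, bystander right of the sealer; origin under its centre.
- dip_cup_b: Small white cup 76 mm wide, 47 mm high, bystander right of the sealer; origin under its centre.

How it is judged:
By the outcome, as a careful person would: the job done as asked, in the order asked, and still so for the second after the job is handed in, with the robot touching nothing.
It also fails if it takes over 58 s, if anything falls off the work surface, if the arm or the gripper's body presses on something with over 40 N, if the wrist force passes 120 N, or if a joint passes its speed limit or range.

## Robot

A 6-joint arm with a two-finger parallel gripper is mounted at the origin on a cart in front of the work surface, level with it; the furniture and walls round the work are solid. World frame = base frame: x ahead of the robot, y to its left, z up, the work surface at z = 0. Lengths are in m, angles in rad, forces in N, time in s.
With the tool pointing down it reaches from about 0.4 to 0.825 m from the base axis. Payload 7 kg.
Tool frame: the origin (TCP) lies on the centre line of the jaws, within the pads' length; the fingertips stand 25 mm ahead of it and the grasp point (between the pads) lies 6 mm ahead of it; z points along the fingers, y is the direction in which the jaws open and shut (so a half turn about z gives the same grasp; the last joint's range is limited). The gripper opens to 88 mm and grips with 3 to 60 N. Pads are 19 mm wide; open, the fingers measure 130 mm over their backs; the gripper's body (78 mm by 193 mm) begins 47 mm behind the grasp point.
Start: joints at [1.459, 0.359, 0.012, 0, -1.224, -0.288], TCP at [0.263, 0.622, 0.225] pointing down, gripper open.
Joint ranges: [-3.07, 3.07], [-1.43, 2.12], [-1.02, 1.25], [-3.03, 1.67], [-3.05, -0], [-3.03, 3.03]. Speed limits (rad/s): [2.39, 2.39, 3.01, 3.14, 3.14, 3.14].

## Interface

Orientations are given as [roll, pitch, yaw] about the fixed x, y, z axes, in that order (R = Rz(yaw) Ry(pitch) Rx(roll)).
In Python, from station import * gives the robot as it stands. The module is installed in compiled form; this text tells all that it offers.
- The arm moves only by the tool step_arm, never from a script. Its argument "commands" is text: rows parted by semicolons, each of 6 numbers parted by spaces: the shift along the tool's x, y, z in mm, then the turn, a rotation vector about the tool's x, y, z in rad. A call has 1 to 8 rows; each row shifts and turns the commanded pose from where the row before left it, along the tool's axes as they then stand; what a row does not reach is not made up. A row lasts 1/8 s, in which the tool goes at most 62.5 mm and 10.7 degrees, less where a joint would pass 70% of its speed; a pose out of reach is approached as far as the arm can. A call is refused whole if a number of a shift passes 62.5 or a number of a turn 0.188, either way. A call with a gripper value outside its range is refused whole. "jaw" is the finger opening in mm, from 0 to 87.6, set as the call begins (left out, the last holds). The fingers move at their own pace and stop on an object; "grip_force" is the grip in N (left out, the last holds). Time passes only in rows, so rows that do not move let the fingers close. It gives the time, the measured TCP pose, the force and the opening at its end, in the units of the state.
- get_state(): the state, without advancing time (a new reading comes with each control period).
- grab_frame(name): name is "scene" or "top"; returns a dict with "frame" (400x640x3 uint8, red, green, blue), "fovy" (degrees; the focal length in pixels is half the picture's height over the tangent of half this angle, whatever the lens; pixels are square), "cx", "cy" (the principal point, pixels), "rvec" (rotation vector, rad) and "tvec" (3), from world to camera coordinates, as OpenCV has them. Camera axes: x right, y down, z forward; pixel columns grow to the right and rows downward; lengths in m; the calibration is good to about 2 mm. A picture is of the moment at which its call begins. There is no depth.
- job_done(): hands the job in, once; it reports no verdict.
Trained networks look in a picture, given as the dict that the camera call returned (one of the last four; its "shot" number tells which), for a name from the list of things; names that differ only in an ending like _2 or _b are one class to them, and where a whole thing is asked for, a point or a joint stands for the part that bears it (a point fixed in the world has none). Each returns a list of dicts, best first, with "conf" (0 to 1); they miss things now and then, are a little off and sometimes report something else, mostly with a low value. They report only what shows in the picture. A call takes as long as a camera call.
- recognise(picture, name): "pixel" ([column, row] in pixels, amid what is visible of it).
The state is a dict: "t": time; "q": joint angles; "qd": joint speeds; "joint_efforts": joint torques, N m; "eef_pos": TCP position; "ee_rot": TCP orientation; "force": force on the tool from outside, world axes, zero at the start; "moment": the same for the moment, N m; "width": finger opening in m.
Only numpy, scipy, OpenCV 4.12 (cv2) and the standard library are available. Lean on these libraries where they do the work, as an engineer would, in place of code of your own. Each camera call takes 0.05 s, during which the arm holds its last target.

## Working session

There is one attempt and no reset: what is moved stays moved. The work goes in short steps, Python scripts to look and compute and a tool call to move; the robot and the scene stay as the last step left them, time stands still between calls to the robot, and variables do not carry over. Pictures are saved under pics/ and viewed, and the job is handed in when it is done.

Besides the shell and the picture viewer there is one more tool, called as name(argument=value, ...) on one line, values as JSON. step_arm: Moves the arm, as the interface text tells. Its arguments: {"type":"object","properties":{"commands":{"type":"string"},"jaw":{"type":"number"},"grip_force":{"type":"number"}},"required":["commands"]}

```bash
mkdir -p pics; cat > h.py <<'E'
from station import *
import numpy as np, cv2
def cam(p):
    R,_=cv2.Rodrigues(np.array(p["rvec"],float)); t=np.array(p["tvec"],float).ravel()
    f=200/np.tan(np.radians(p["fovy"])/2); return R,t,f
def ray(p,px,z):
    R,t,f=cam(p); d=R.T@np.array([(px[0]-p["cx"])/f,(px[1]-p["cy"])/f,1]); o=-R.T@t
    return o+d*(z-o[2])/d[2]
def proj(p,X):
    R,t,f=cam(p); c=R@np.array(X,float)+t; return np.array([f*c[0]/c[2]+p["cx"],f*c[1]/c[2]+p["cy"]])
def save(p,n,box=None,k=1):
    im=p["frame"][:,:,::-1]
    if box: im=im[box[1]:box[3],box[0]:box[2]]
    im=cv2.resize(im,None,fx=k,fy=k,interpolation=cv2.INTER_CUBIC); cv2.imwrite("pics/"+n+".png",im)
E
python3 - <<'E'
from h import *
H={"dial_grip":.107,"dial_pointer":.1,"push_face":.067,"roller_center":.045,"sealer":.05,"flag":.06,"stapler":.025,"order_pad":.014,"tape_roll":.048,"dip_cup_b":.047}
for c in("scene","top"):
    p=grab_frame(c); save(p,c+"0"); print(c,p["fovy"],p["cx"],p["cy"],-cam(p)[0].T@cam(p)[1],p.get("dist"),p.keys())
    for n,z in H.items():
        for r in recognise(p,n)[:2]: print(n,r["conf"],np.round(r["pixel"],1),np.round(ray(p,r["pixel"],z),3))
s=get_state();print(s)
E
```

```text
scene 48.62288743807379 317.9712425009467 203.28130022495708 [-0.0742531  -0.44001224  1.26299969] None dict_keys(['frame', 'fovy', 'cx', 'cy', 'rvec', 'tvec', 'shot'])
dial_grip 0.63 [330.3 212.8] [ 0.573 -0.007  0.107]
dial_pointer 0.62 [327.8 213.7] [0.57 0.   0.1 ]
dial_pointer 0.18 [437.4 231.9] [ 0.719 -0.309  0.1  ]
push_face 0.9 [355.6 241.6] [ 0.556 -0.118  0.067]
push_face 0.62 [209.2 203.8] [0.384 0.348 0.067]
sealer 0.61 [364.6 230.2] [ 0.617 -0.113  0.05 ]
flag 0.54 [403.  224.3] [ 0.705 -0.202  0.06 ]
stapler 0.7 [295.5 204.1] [0.576 0.14  0.025]
tape_roll 0.87 [423.8 266.5] [ 0.619 -0.329  0.048]
dip_cup_b 0.56 [438.2 233.9] [ 0.75  -0.308  0.047]
top 44.62482377142544 312.9067277064307 198.3193093151406 [0.44437911 0.05725899 1.41630924] None dict_keys(['frame', 'fovy', 'cx', 'cy', 'rvec', 'tvec', 'shot'])
dial_grip 0.74 [323.9 192.6] [0.585 0.017 0.107]
dial_grip 0.65 [195.1 253.7] [0.43  0.365 0.107]
dial_pointer 0.73 [323.3 193.3] [0.584 0.019 0.1  ]
dial_pointer 0.49 [197.5 257.1] [0.421 0.36  0.1  ]
push_face 0.78 [369.4 197.3] [ 0.573 -0.11   0.067]
sealer 0.81 
[... 222 characters left out ...]
  0.048]
dip_cup_b 0.82 [432.9 130.3] [ 0.763 -0.302  0.047]
{'t': 1.1, 'q': array([ 1.45908675e+00,  3.58576661e-01,  1.19150438e-02,  1.05444075e-05,
       -1.22411635e+00, -2.88112552e-01]), 'qd': array([-0.0007932 ,  0.00020752, -0.00181441,  0.00178864, -0.00132202,
       -0.00099749]), 'joint_efforts': array([-2.44761941e-03, -5.82399631e+01,  2.93306565e+01,  7.00270057e+00,
        1.24316232e-02, -2.44124499e-05]), 'eef_pos': array([0.26275147, 0.62174016, 0.22508481]), 'ee_rot': array([-3.14157223e+00, -4.29193452e-06, -3.99818544e-01]), 'force': array([-0.28733785, -0.30938628,  0.29656754]), 'moment': array([-0.03777   ,  0.02417155,  0.00813759]), 'width': 0.08768118665143798}
```

```bash
python3 - <<'E'
from h import *
p=grab_frame("scene"); save(p,"s1",(240,140,480,300),3.3)
p=grab_frame("top"); save(p,"t1",(250,100,490,260),3.3)
E
```

```text
(no output)
```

View pics/scene0.png

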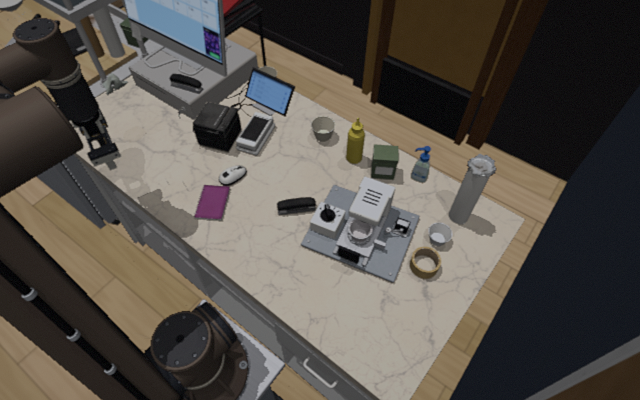

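View pics/top0.png

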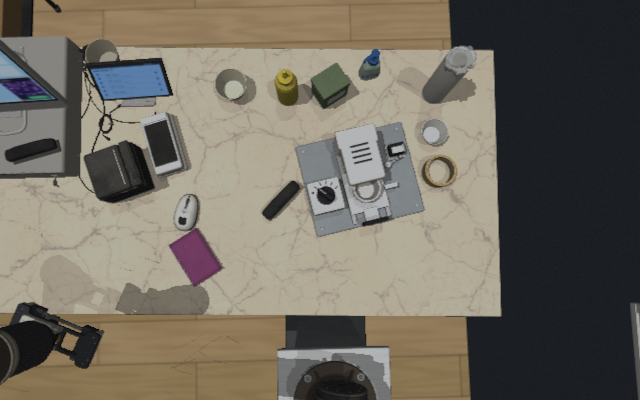

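View pics/s1.png

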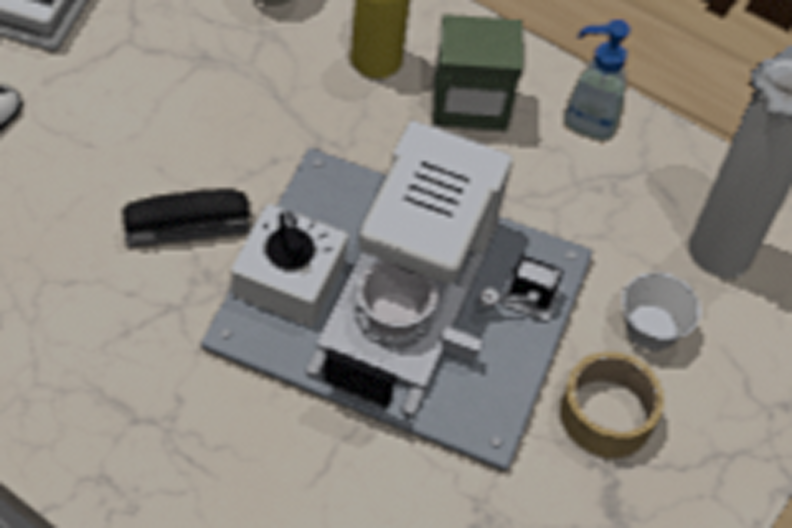

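View pics/t1.png

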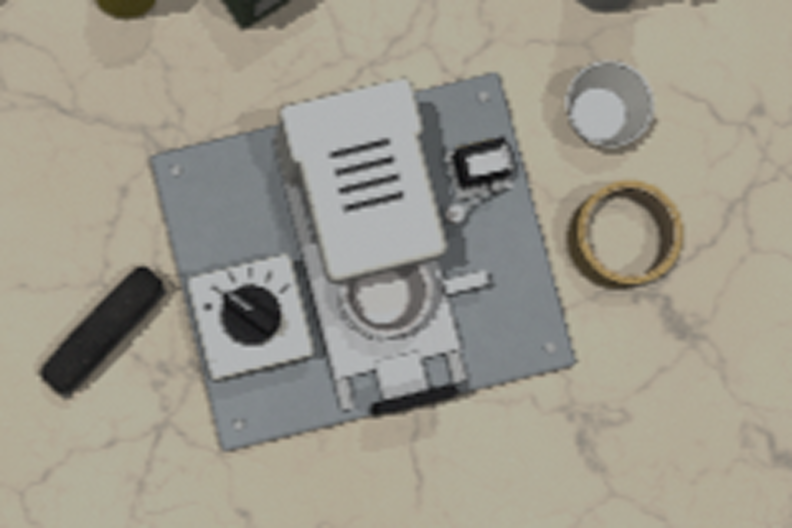

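```bash
cat >> h.py <<'E'
from scipy.optimize import least_squares
E
python3 - <<'E'
from h import *
T=grab_frame("top");S=grab_frame("scene")
k=3.3
loc=np.array([[.16,.135],[.16,-.135],[-.16,-.135],[-.16,.135]])
loc2=np.array([[.135,.16],[.135,-.16],[-.135,-.16],[-.135,.16]])
t=np.array([[152,157],[497,73],[575,365],[224,450]])/k+[250,100]
s=np.array([[312,150],[592,253],[507,467],[203,347]])/k+[240,140]
print([np.round(ray(T,a,.018),3) for a in t]);print([np.round(ray(S,a,.018),3) for a in s])
def undist(p,px,k1):
    R,tt,f=cam(p); K=np.array([[f,0,p["cx"]],[0,f,p["cy"]],[0,0,1]])
    return cv2.undistortPoints(px.reshape(-1,1,2).astype(float),K,np.array([k1,0,0,0.]),P=K).reshape(-1,2)
for name,L in(("270x",loc2),("320x",loc)):
  def res(v):
    c,sn=np.cos(v[2]),np.sin(v[2]); W=np.c_[L@np.array([[c,sn],[-sn,c]])+v[:2],np.full(4,.018)]
    return np.r_[(np.array([proj(T,w) for w in W])-undist(T,t,v[3])).ravel(),(np.array([proj(S,w) for w in W])-undist(S,s,v[4])).ravel()]
  r=least_squares(res,[.62,-.1,.2,0,0]);print(name,np.round(r.x,4),r.cost,np.round(r.fun,1))
save(T,"t2",(295,165,355,225),10); save(S,"s2",(300,185,360,245),10)
E
```

```text
[array([0.728, 0.092, 0.018]), array([ 0.797, -0.216,  0.018]), array([ 0.535, -0.273,  0.018]), array([0.469, 0.035, 0.018])]
[array([0.727, 0.083, 0.018]), array([ 0.792, -0.222,  0.018]), array([ 0.535, -0.277,  0.018]), array([0.466, 0.026, 0.018])]
270x [ 0.6325 -0.0957  0.2149 -0.3763 -0.1701] 5.873525366848747 [ 0.9 -0.4  0.4  1.   0.4 -0.1  1.2  0.8 -0.8 -1.5  0.2 -1.3  0.1 -0.1
 -1.1 -1.2]
320x [ 0.633  -0.0857  0.22    0.7148  1.3445] 442.74582763053905 [  3.4 -11.1  -8.5  -9.9  -2.9  10.7   8.6   7.6   6.   -5.6  -0.3 -10.2
  -7.    7.6   0.1   7. ]
```

View pics/t2.png

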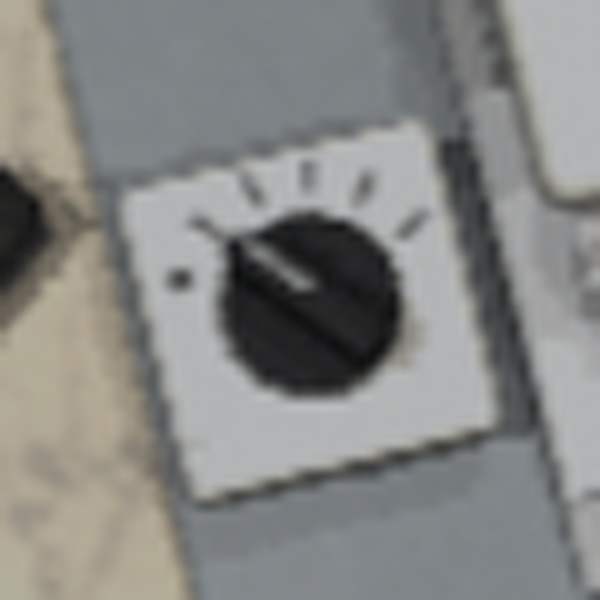

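View pics/s2.png

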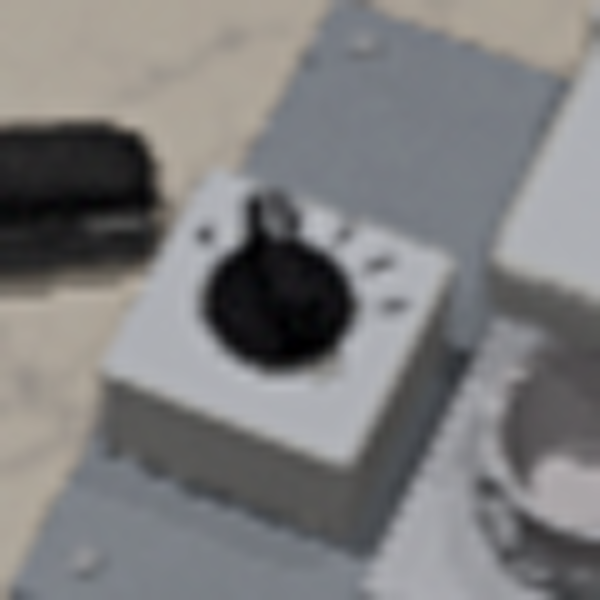

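```bash
python3 - <<'E'
from h import *
T=grab_frame("top")
g=cv2.GaussianBlur(cv2.cvtColor(T["frame"],cv2.COLOR_RGB2GRAY),(5,5),1).astype(float)
for (r0,r1,cols) in((40,58,range(185,490,20)),(305,325,list(range(215,285,10))+list(range(370,495,15))+list(range(0,15,7)))):
    print([(c,round(float(np.sum((np.arange(r0,r1-1)+.5)*(d:=np.abs(np.diff(g[r0:r1,c]))**2))/d.sum()),1)) for c in cols])
d=[]
for r in range(55,310,20):
    d.append((r,round(float(np.sum((np.arange(483,509)+.5)*(e:=np.abs(np.diff(g[r,483:510]))**2))/e.sum()),1)))
print(d)
E
```

```text
[(185, 46.8), (205, 46.9), (225, 46.7), (245, 47.2), (265, 47.3), (285, 47.3), (305, 47.1), (325, 47.6), (345, 47.9), (365, 52.0), (385, 49.5), (405, 48.8), (425, 48.8), (445, 51.6), (465, 46.2), (485, 49.5)]
[(215, 315.2), (225, 314.8), (235, 314.8), (245, 315.1), (255, 315.1), (265, 314.8), (275, 314.7), (370, 315.3), (385, 315.3), (400, 315.2), (415, 315.2), (430, 315.3), (445, 315.1), (460, 315.0), (475, 315.8), (490, 315.9), (0, 312.5), (7, 314.4), (14, 312.6)]
[(55, 493.1), (75, 493.9), (95, 494.2), (115, 495.1), (135, 495.4), (155, 496.0), (175, 496.8), (195, 497.2), (215, 498.1), (235, 498.0), (255, 499.1), (275, 499.5), (295, 500.1)]
```

```bash
cat >> h.py <<'E'
def W(v,L):
    c,s=np.cos(v[2]),np.sin(v[2]); L=np.atleast_2d(L)
    return np.c_[v[0]+c*L[:,0]-s*L[:,1],v[1]+s*L[:,0]+c*L[:,1],L[:,2]]
E
python3 - <<'E'
from h import *
T=grab_frame("top");S=grab_frame("scene")
k=3.3
L=np.array([[.135,.16,.018],[.135,-.16,.018],[-.135,-.16,.018],[-.135,.16,.018]])
t=(np.array([[152,157],[497,73],[575,365],[224,450]])+.5)/k-.5+[250,100]
s=(np.array([[312,150],[592,253],[507,467],[203,347]])+.5)/k-.5+[240,140]
out=[]
for P,q in((T,t),(S,s)):
  f=lambda v:(np.array([proj(P,w) for w in W(v,L)])-q).ravel()
  r=least_squares(f,[.62,-.1,.2]);print(np.round(r.x,4),r.cost,np.round(r.fun,1));out.append(r.x)
  im=P["frame"][:,:,::-1].copy(); off=(250,100) if P is T else (240,140)
  im=cv2.resize(im[off[1]:off[1]+160,off[0]:off[0]+240],None,fx=k,fy=k,interpolation=cv2.INTER_CUBIC)
  def line(X,col):
    u=np.array([(proj(P,w)-off+.5)*k-.5 for w in W(r.x,X)]); cv2.polylines(im,[np.round(u*8).astype(int).reshape(-1,1,2)],True,col,1,cv2.LINE_AA,3)
  line(L,(0,0,255)); line([[-.025,.05,.135],[.125,.05,.135],[.125,-.05,.135],[-.025,-.05,.135]],(0,200,0))
  cv2.imwrite("pics/fit_%s.png"%("t" if P is T else "s"),im)
E
```

```text
[ 0.6335 -0.0895  0.2149] 2.179147198304375 [-1.  -0.6  0.7 -0.6  0.9  0.2 -0.6  1. ]
[ 0.6309 -0.0952  0.2154] 3.809555106298715 [-0.9 -0.9  1.2 -0.6  0.8  1.4 -1.2 -0.5]
```

View pics/fit_t.png

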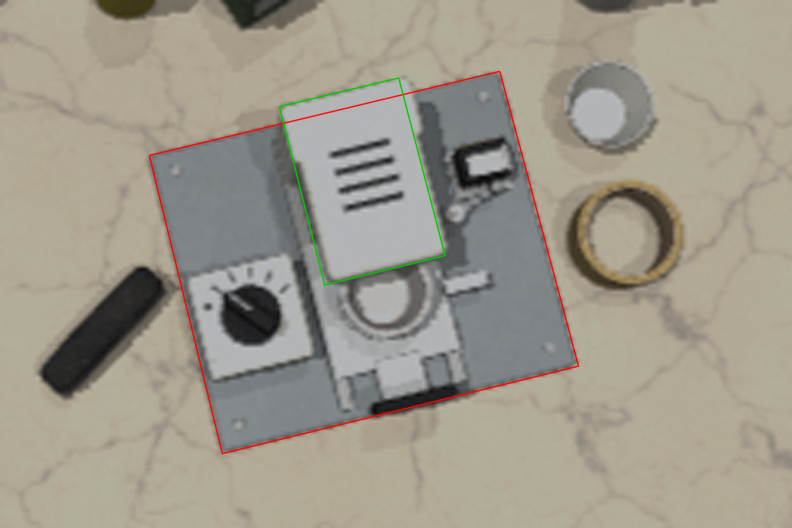

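View pics/fit_s.png

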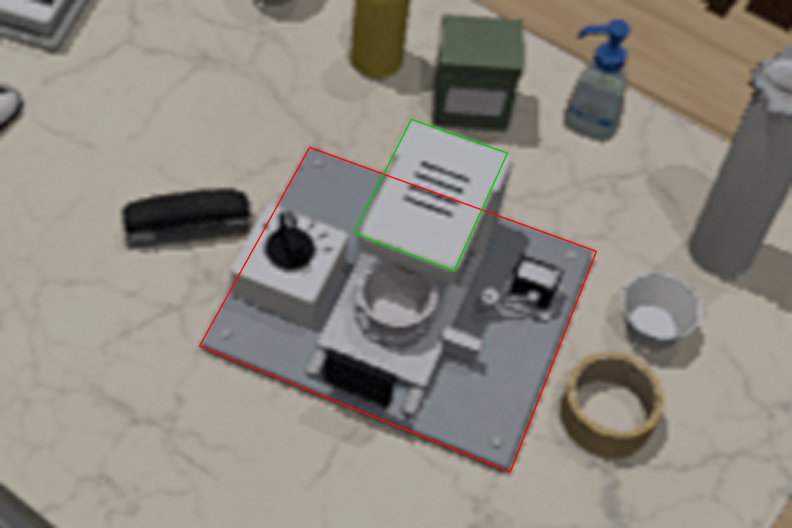

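```bash
python3 - <<'E'
from h import *
T=grab_frame("top");S=grab_frame("scene")
ct=lambda a:(np.array(a)+.5)/10-.5+[295,165]
cs=lambda a:(np.array(a)+.5)/10-.5+[300,185]
for z in(.07,.075): print(ray(T,ct([312,305]),z),ray(S,cs([280,300]),z))
c=ray(T,ct([312,305]),.075)
for a in([180,280],[205,227],[252,188],[309,176],[365,188],[412,225]):
    d=ray(T,ct(a),.07)-c; print(np.linalg.norm(d),np.arctan2(d[1],d[0]))
# local dial
for v,c in(([.6335,-.0895],c),([.6309,-.0952],ray(S,cs([280,300]),.075))):
    d=c[:2]-v; a=.215; print(np.cos(a)*d[0]+np.sin(a)*d[1],-np.sin(a)*d[0]+np.cos(a)*d[1])
# bar line ends (white line) z=.107
for a,b in([[245,237],[308,287]],):
    d=ray(T,ct(a),.107)-ray(T,ct(b),.107);print("line",np.arctan2(d[1],d[0]),ray(T,ct(a),.107),ray(T,ct(b),.107))
for n in("dial_pointer","push_face"):
  for P in(T,S): print(n,[ (r["conf"],r["pixel"]) for r in recognise(P,n)[:2]])
E
```

```text
[0.58207385 0.01111151 0.07      ] [0.5831546  0.01006083 0.07      ]
[0.58156247 0.01128289 0.075     ] [0.58039932 0.00817452 0.075     ]
0.03759782070968367 1.3432997306334458
0.037364451411650124 0.8987370384590787
0.037437241084043074 0.43436066103662013
0.03697054167155303 -0.009426492152628127
0.03683520253109716 -0.4489713619037355
0.036550947032233994 -0.9112839791236598
-0.029239973297795832 0.1095432451836852
-0.027283280619808403 0.1117686551234525
line 0.8712325368560603 [0.59722205 0.02998115 0.107     ] [0.58320416 0.01332379 0.107     ]
dial_pointer [(0.82, [325.6, 195.6])]
dial_pointer [(0.67, [327.6, 213.8]), (0.37, [428.2, 255.6])]
push_face [(0.64, [367.4, 199.1])]
push_face [(0.62, [356.3, 244.1])]
```

```bash
cat >> h.py <<'E'
from scipy.spatial.transform import Rotation as Ro
def plan(goal,yaw,n,nd=0):
    s=get_state(); p=np.array(s["eef_pos"]); R=Ro.from_euler("xyz",s["ee_rot"]); G=Ro.from_euler("xyz",[np.pi,0,yaw])
    rows=[]
    for i in range(n):
        m=n-i; d=R.inv().apply((np.array(goal)-p)/m)*1000; w=(R.inv()*G).as_rotvec()/m
        d=np.round(d,nd); w=np.round(w,3); rows.append(" ".join("%g"%a for a in np.r_[d,w]))
        p=p+R.apply(d/1000); R=R*Ro.from_rotvec(w)
    for i in range(0,n,8): print("; ".join(rows[i:i+8]))
    print("end",np.round(p,4),R.as_euler("xyz"))
E
python3 -c "
from h import *
plan([.581,.0097,.17],.893,16)"
```

```text
33 27 3 0 0 -0.081; 31 30 3 -0 0 -0.081; 28 33 4 -0 0 -0.081; 26 35 3 -0 0 -0.081; 23 37 4 -0 0 -0.081; 20 38 3 -0 0 -0.081; 16 40 4 -0 0 -0.081; 13 41 3 -0 0 -0.081
10 42 4 -0 0 -0.081; 6 43 3 -0 0 -0.081; 3 43 4 -0 0 -0.08; -0 43 3 -0 0 -0.081; -4 43 4 -0 0 -0.08; -7 42 3 -0 0 -0.081; -11 42 4 -0 0 -0.08; -14 40 3 -0 0 -0.081
end [0.5805 0.0098 0.17  ] [-3.14157853e+00  2.03526596e-05  8.93212365e-01]
```

step_arm(commands="33 27 3 0 0 -0.081; 31 30 3 0 0 -0.081; 28 33 4 0 0 -0.081; 26 35 3 0 0 -0.081; 23 37 4 0 0 -0.081; 20 38 3 0 0 -0.081; 16 40 4 0 0 -0.081; 13 41 3 0 0 -0.081", jaw=44, grip_force=15)

```text
t: 2.75
eef_pos: [0.4222, 0.314, 0.1982]
ee_rot: [-3.141, -0.0, 0.251]
force: [0.3, -0.1, -0.8]
width: 0.0442
```

step_arm(commands="10 42 4 0 0 -0.081; 6 43 3 0 0 -0.081; 3 43 4 0 0 -0.08; 0 43 3 0 0 -0.081; -4 43 4 0 0 -0.08; -7 42 3 0 0 -0.081; -11 42 4 0 0 -0.08; -14 40 3 0 0 -0.081")

```text
t: 3.75
eef_pos: [0.5811, 0.0085, 0.1701]
ee_rot: [3.141, -0.0, 0.896]
force: [0.3, -0.4, 0.7]
width: 0.0442
```

```bash
python3 - <<'E'
from h import *
T=grab_frame("top");S=grab_frame("scene");s=get_state();print(s["t"],s["eef_pos"],s["ee_rot"],s["q"],s["width"])
tip=s["eef_pos"]+[0,0,-.025]
print(proj(T,tip),proj(S,tip))
save(T,"t3",(260,130,420,250),5);save(S,"s3",(260,110,420,230),5)
E
```

```text
3.85 [0.58141948 0.00681314 0.16938528] [-3.14144826e+00  1.07399456e-03  8.92188380e-01] [ 3.48171382e-01  2.49207848e-01 -2.77313144e-01  4.99767166e-04
 -1.04526907e+00  2.11456231e+00] 0.043734074919576774
[328.28287353 192.35174387] [328.58572908 202.11516416]
```

View pics/s3.png

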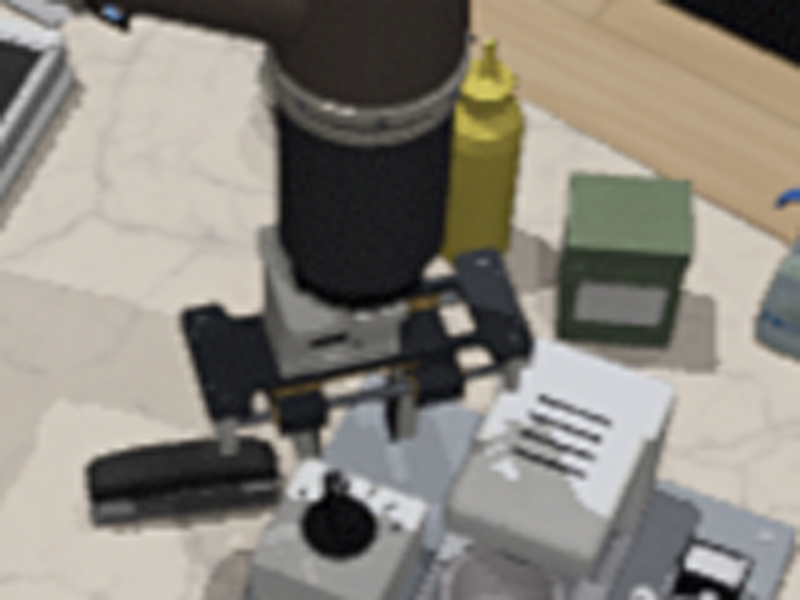

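View pics/t3.png

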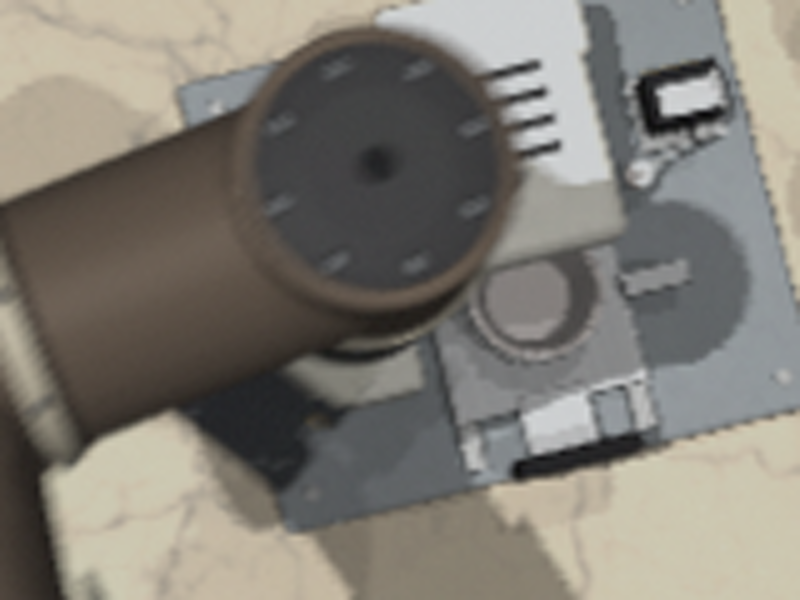

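```bash
python3 - <<'E'
from h import *
S=grab_frame("scene");s=get_state();print(s["t"],s["eef_pos"],s["ee_rot"],s["width"])
im=cv2.resize(S["frame"][160:235,290:390,::-1],None,fx=8,fy=8,interpolation=cv2.INTER_CUBIC)
R=Ro.from_euler("xyz",s["ee_rot"]).as_matrix(); p=np.array(s["eef_pos"])
w=s["width"]/2
for o in([0,w,.025],[0,-w,.025],[.0095,w,.025],[.0095,-w,.025],[-.0095,w,.025],[-.0095,-w,.025]):
    u=(proj(S,p+R@o)-[290,160]+.5)*8-.5; cv2.circle(im,tuple(int(a) for a in u),3,(0,0,255) if o[0]==0 else (0,255,0),-1)
cv2.imwrite("pics/s4.png",im)
E
```

```text
3.9 [0.58083722 0.00804152 0.16955631] [-3.14126422e+00  7.33889398e-04  8.90374371e-01] 0.044238789632282664
```

View pics/s4.png

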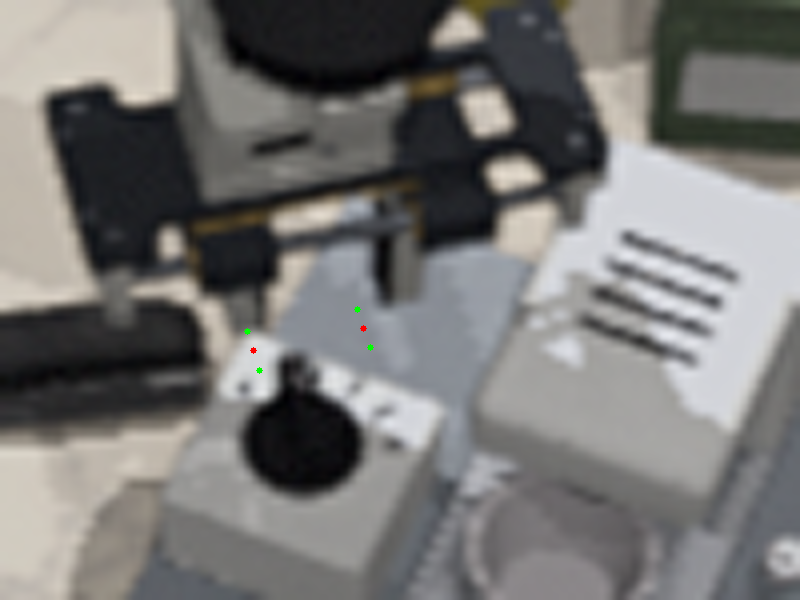

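```bash
python3 - <<'E'
from h import *
T=grab_frame("top");S=grab_frame("scene");s=get_state();p=np.array(s["eef_pos"]);print(s["t"],p)
for z in(.12,.1445,.17,.2,.25,.3,.35,.4,.45,.5): print(z,proj(T,[p[0],p[1],z]),proj(S,[p[0],p[1],z]))
for c in (T,S): print(proj(c,[0,0,0]),proj(c,[.1,0,.1]))
save(S,"s5",(260,60,420,235),4);save(T,"t5",(240,90,400,240),4)
E
```

```text
4.0 [0.58034336 0.00968422 0.16995161]
0.12 [326.88825721 193.76320724] [327.46300305 206.37285094]
0.1445 [327.20302669 192.78150148] [327.63344337 201.86315657]
0.17 [327.5436472 191.7191713] [327.81620925 197.0273392 ]
0.2 [327.96246267 190.41296601] [328.03858474 191.14348784]
0.25 [328.70782242 188.08833163] [328.42807063 180.83804859]
0.3 [329.51915802 185.55793119] [328.84314512 169.85555858]
0.35 [330.40563495 182.79317933] [329.28641555 158.1270299 ]
0.4 [331.37819881 179.75993881] [329.76085595 145.57377244]
0.45 [332.45002959 176.41710377] [330.26987384 132.1056261 ]
0.5 [333.63714245 172.71472599] [330.81739224 117.61879195]
[334.71960829 403.77177672] [335.48312078 376.62589834]
[204.58975186 371.13658319] [223.84935659 330.22096034]
```

View pics/s5.png

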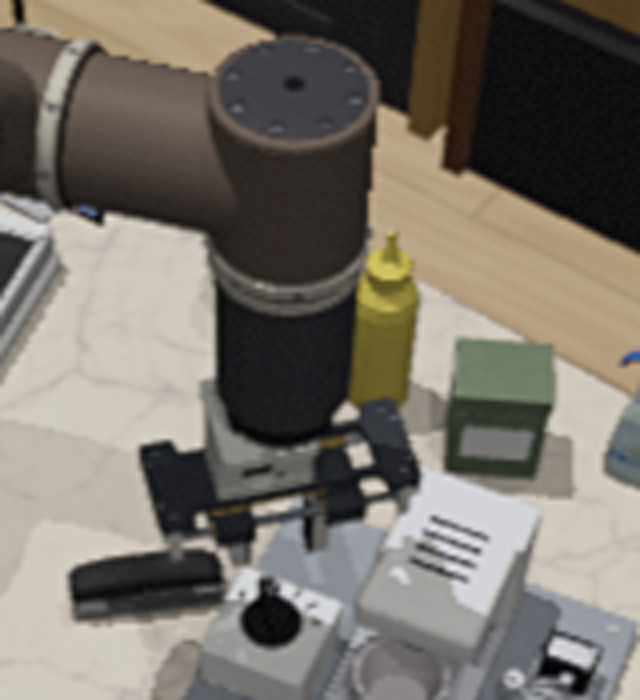

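step_arm(commands="0 0 15 0 0 0; 0 0 12 0 0 0; 0 0 0 0 0 0")

```text
t: 4.38
eef_pos: [0.5794, 0.0102, 0.1415]
ee_rot: [-3.14, 0.002, 0.894]
force: [-0.2, -0.8, 0.9]
width: 0.0441
```

```bash
python3 - <<'E'
from h import *
S=grab_frame("scene");s=get_state();print(s["t"],s["eef_pos"],s["ee_rot"],s["width"])
im=cv2.resize(S["frame"][170:235,300:380,::-1],None,fx=10,fy=10,interpolation=cv2.INTER_CUBIC)
R=Ro.from_euler("xyz",s["ee_rot"]).as_matrix(); p=np.array(s["eef_pos"])
w=s["width"]/2
for o in([0,w,.025],[0,-w,.025],[.0095,w,.025],[.0095,-w,.025],[-.0095,w,.025],[-.0095,-w,.025]):
    u=(proj(S,p+R@o)-[300,170]+.5)*10-.5; cv2.circle(im,tuple(int(a) for a in u),3,(0,0,255) if o[0]==0 else (0,255,0) if o[0]>0 else (255,0,0),-1)
cv2.imwrite("pics/s6.png",im)
E
```

```text
4.425 [0.57997238 0.01013623 0.14230696] [-3.14081999e+00  1.34212054e-03  8.93962192e-01] 0.04400163022351289
```

View pics/s6.png

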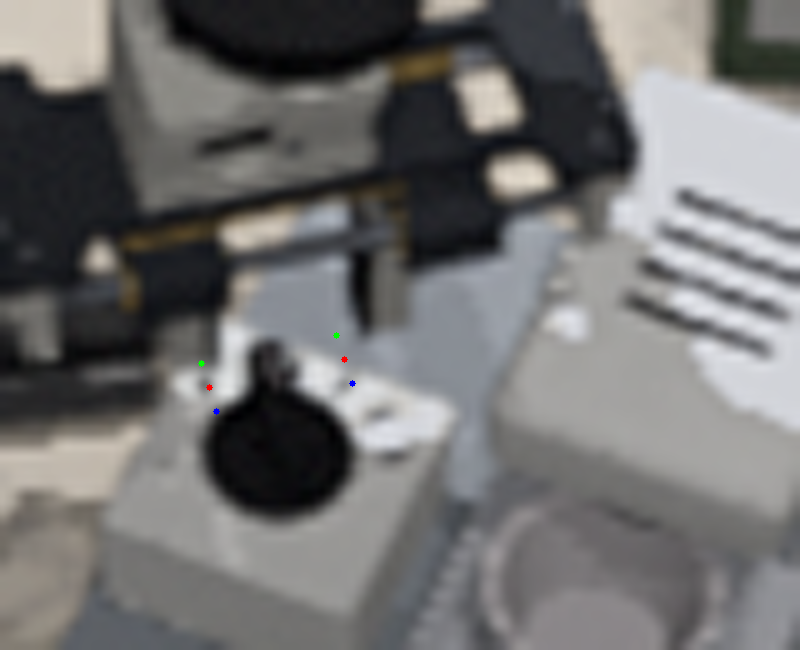

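```bash
cat >> h.py <<'E'
def tri(T,a,S,b):
    f=lambda X:np.r_[proj(T,X)-a,proj(S,X)-b]
    r=least_squares(f,[.58,0,.2]); return r.x,r.fun
E
python3 - <<'E'
from h import *
T=grab_frame("top");S=grab_frame("scene");s=get_state();print(s["eef_pos"])
save(S,"s7",(280,60,400,150),6.6);save(T,"t7",(280,110,400,200),6.6)
save(T,"t7b",(240,120,400,240),5)
E
```

```text
[0.5806422  0.01011011 0.14320261]
```

View pics/s7.png

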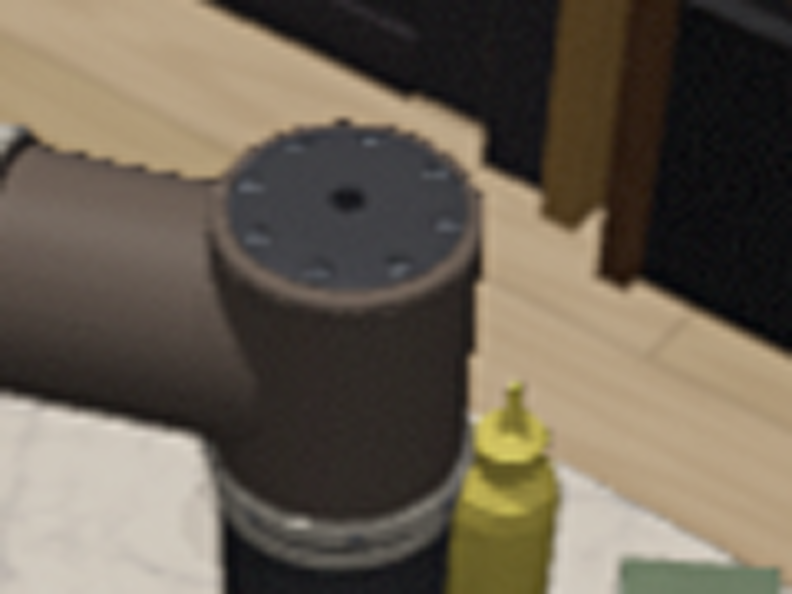

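View pics/t7.png

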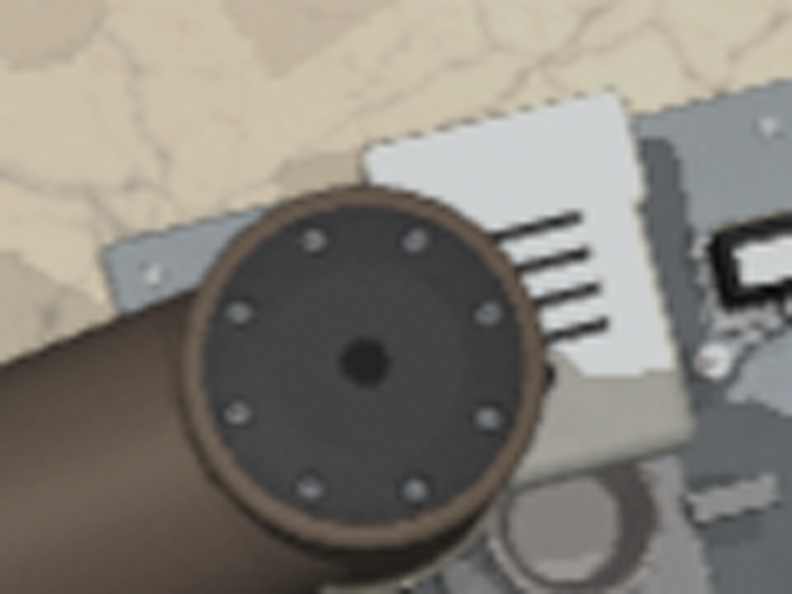

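View pics/t7b.png

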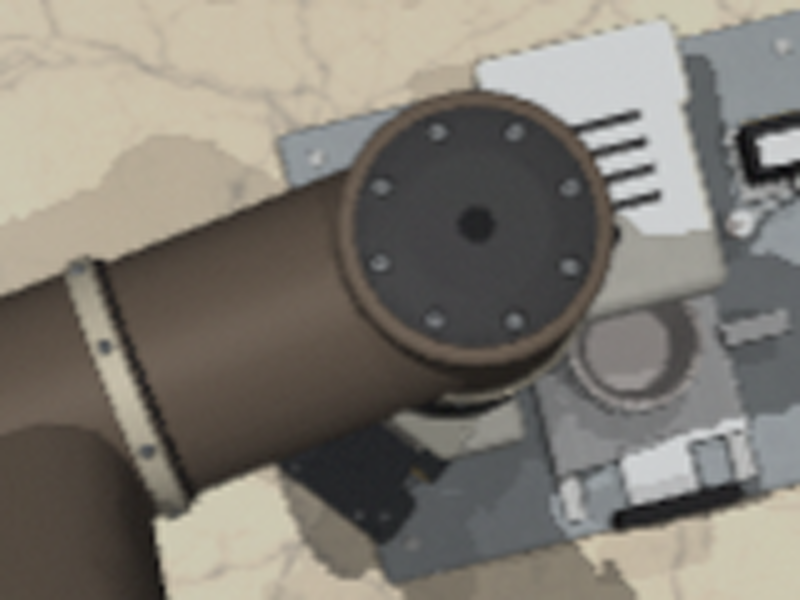

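```bash
python3 - <<'E'
from h import *
T=grab_frame("top");S=grab_frame("scene")
print(tri(T,[334.7,164.4],S,[332.15,89.6]), get_state()["eef_pos"])
t=(np.array([[152,157],[497,73],[575,365],[224,450]])+.5)/3.3-.5+[250,100]
s=(np.array([[312,150],[592,253],[507,467],[203,347]])+.5)/3.3-.5+[240,140]
for a,b in zip(t,s):print(tri(T,a,S,b))
ct=lambda a:(np.array(a)+.5)/10-.5+[295,165]
cs=lambda a:(np.array(a)+.5)/10-.5+[300,185]
print(tri(T,ct([312,305]),S,cs([280,300])))
E
```

```text
(array([0.58258193, 0.0114544 , 0.58445027]), array([ 0.19791144, -0.18991958, -0.35951669,  0.05624748])) [0.58075299 0.00999792 0.14344663]
(array([0.73313835, 0.09192872, 0.00576302]), array([ 0.41296948, -0.40006511, -0.69345229,  0.09953279]))
(array([ 0.80141859, -0.21792931,  0.0043332 ]), array([ 0.10591331, -0.09703057, -0.16251267,  0.03578262]))
(array([ 0.53752024, -0.27423882,  0.01208217]), array([ 0.29091099, -0.27356191, -0.41884227,  0.07715657]))
(array([0.47131833, 0.03500807, 0.00284662]), array([ 0.30357513, -0.3024798 , -0.4810611 ,  0.05068502]))
(array([0.58250393, 0.01064603, 0.07004217]), array([ 0.16364756, -0.15969171, -0.26427156,  0.03531461]))
```

step_arm(commands="0 0 10 0 0 0; 0 0 10 0 0 0; 0 0 10 0 0 0; 0 0 9 0 0 0; 0 0 0 0 0 0")

```text
t: 5.25
eef_pos: [0.5799, 0.0096, 0.103]
ee_rot: [-3.141, 0.002, 0.893]
force: [0.2, 0.5, 0.5]
width: 0.0438
```

```bash
python3 - <<'E'
from h import *
S=grab_frame("scene");s=get_state();print(s["t"],s["eef_pos"],s["ee_rot"],s["width"],s["force"])
save(S,"s8",(300,170,380,235),10)
E
```

```text
5.3 [0.58031273 0.00974645 0.10363264] [-3.14117131e+00  7.58404944e-04  8.93200690e-01] 0.04425892346354724 [-0.06006575 -0.15449228  1.02470214]
```

View pics/s8.png

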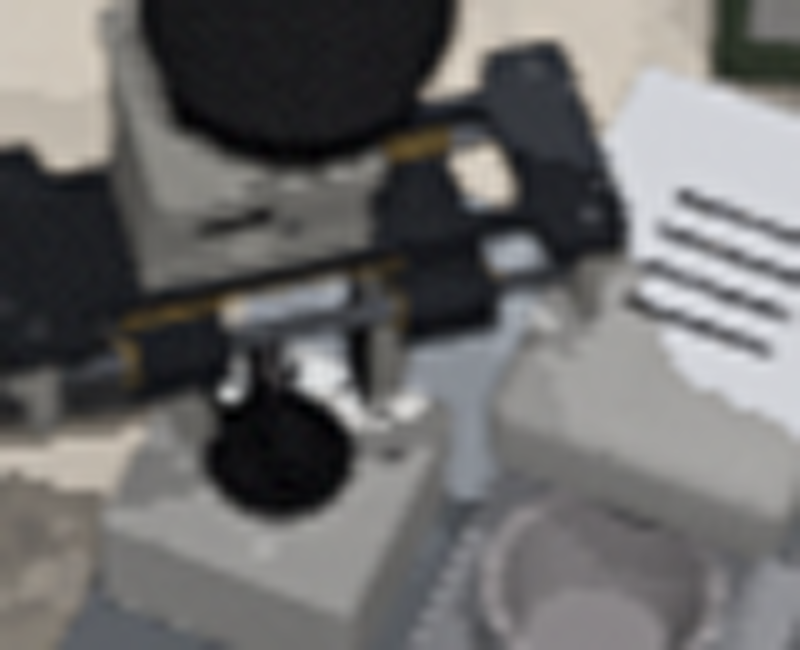

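step_arm(commands="0 0 0 0 0 0; 0 0 0 0 0 0; 0 0 0 0 0 0; 0 0 0 0 0 0", jaw=0, grip_force=10)

```text
t: 5.8
eef_pos: [0.5801, 0.0102, 0.1042]
ee_rot: [-3.141, -0.0, 0.893]
force: [-3.4, 3.3, 3.4]
width: 0.0134
```

```bash
python3 - <<'E'
from h import *
S=grab_frame("scene");s=get_state();print(s["t"],s["eef_pos"],s["ee_rot"],s["width"],s["force"],s["moment"])
save(S,"s9",(300,170,380,235),10)
E
```

```text
5.85 [0.58017124 0.01021698 0.10423516] [-3.14101733e+00 -2.54481720e-04  8.93109221e-01] 0.012892893500436998 [-3.53452303  2.79738699  3.19763011] [1.08602742 0.97151834 0.03106193]
```

View pics/s9.png

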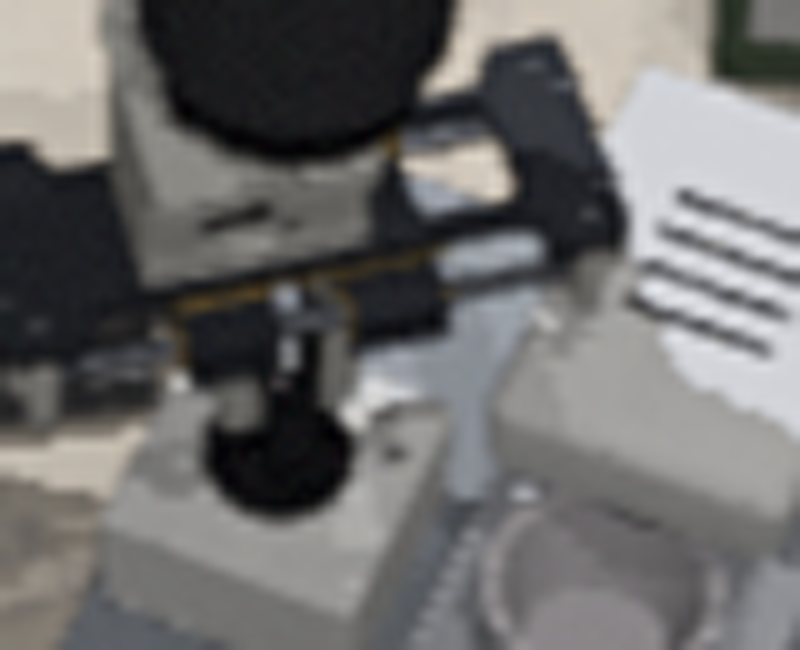

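step_arm(commands="0 -1 0 0 0 0; 0 0 0 0 0 0")

```text
t: 6.1
eef_pos: [0.58, 0.0104, 0.1043]
ee_rot: [3.141, -0.0, 0.893]
force: [-0.1, 0.1, 2.1]
width: 0.0136
```

step_arm(commands="0 0 0 0 0 0.1; 0 0 0 0 0 0.1; 0 0 0 0 0 0.1; 0 0 0 0 0 0.1")

```text
t: 6.6
eef_pos: [0.58, 0.0104, 0.1042]
ee_rot: [3.141, -0.0, 0.49]
force: [0.3, -0.4, 2.3]
width: 0.0135
```

Well centred. Continue by 0.5.

step_arm(commands="0 0 0 0 0 0.1; 0 0 0 0 0 0.1; 0 0 0 0 0 0.1; 0 0 0 0 0 0.1; 0 0 0 0 0 0.1; 0 0 0 0 0 0")

```text
t: 7.35
eef_pos: [0.58, 0.0104, 0.1042]
ee_rot: [3.142, -0.001, -0.006]
force: [0.1, 0.5, 1.6]
width: 0.0135
```

step_arm(commands="0 0 0 0 0 0; 0 0 0 0 0 0; 0 0 0 0 0 0; 0 0 0 0 0 0", jaw=40)

```text
t: 7.85
eef_pos: [0.5797, 0.0104, 0.104]
ee_rot: [3.142, 0.0, -0.006]
force: [0.3, -0.4, 0.4]
width: 0.0396
```

```bash
python3 - <<'E'
from h import *
S=grab_frame("scene");s=get_state();print(s["t"],s["eef_pos"],s["ee_rot"],s["width"],s["force"],s["moment"])
save(S,"s10",(300,170,380,235),10)
E
```

```text
7.9 [0.57962947 0.01043959 0.10399669] [ 3.14155342e+00  1.54710619e-04 -6.57726499e-03] 0.03947079668101721 [ 0.2467035  -0.76908137 -0.4170856 ] [-0.05875279 -0.00560447  0.02786867]
```

View pics/s10.png

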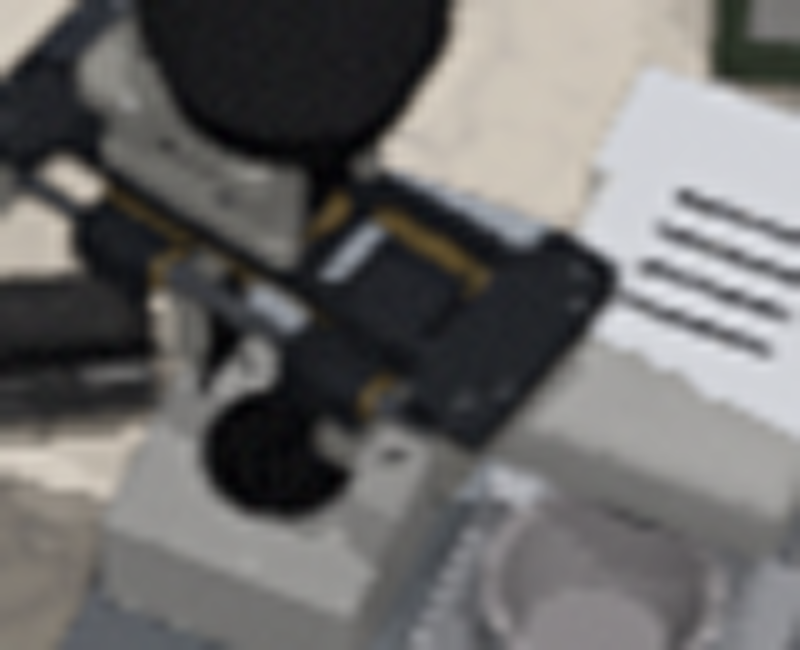

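step_arm(commands="0 0 -15 0 0 0; 0 0 -30 0 0 0; 0 0 -40 0 0 0; -40 20 -15 0 0 0; -50 25 0 0 0 0; -50 25 0 0 0 0; -25 25 0 0 0 0; 0 0 0 0 0 0")

```text
t: 8.9
eef_pos: [0.4127, -0.0845, 0.2056]
ee_rot: [-3.141, -0.002, -0.008]
force: [1.4, 0.8, -0.3]
width: 0.0404
```

```bash
python3 - <<'E'
from h import *
T=grab_frame("top");S=grab_frame("scene");s=get_state();print(s["t"],s["eef_pos"],s["ee_rot"],s["force"])
save(S,"s11",(300,180,440,285),5.7);save(T,"t11",(290,110,430,215),5.7);save(T,"t11b",(300,160,440,265),5.7)
E
```

```text
9.0 [ 0.41461882 -0.08346712  0.20533188] [-3.14115255e+00 -2.48800438e-03 -7.20538232e-03] [0.57391647 0.31986887 0.28032726]
```

View pics/s11.png

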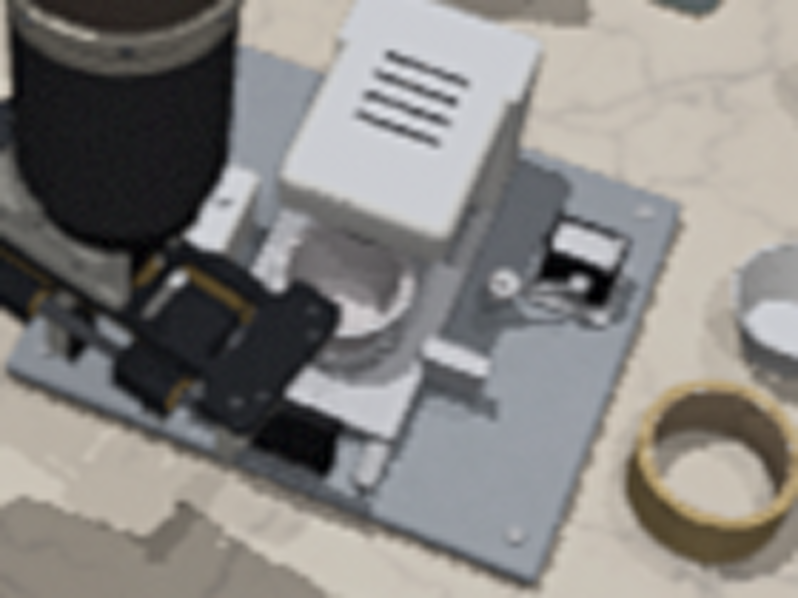

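View pics/t11.png

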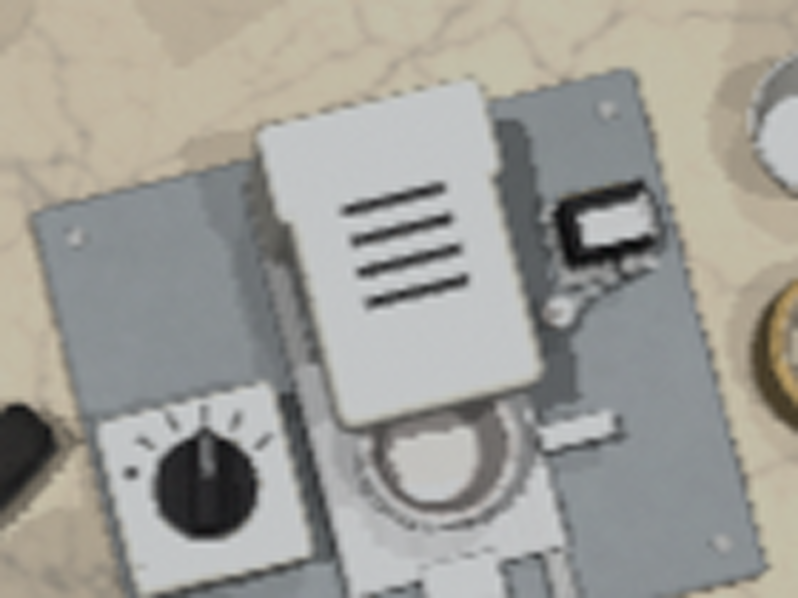

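View pics/t11b.png

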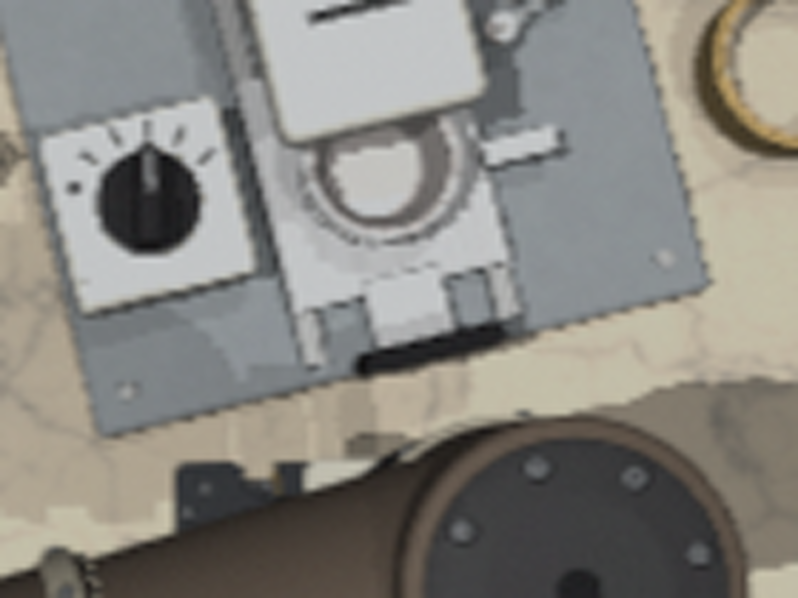

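```bash
python3 - <<'E'
from h import *
T=grab_frame("top")
c=lambda a:(np.array(a)+.5)/5.7-.5+[300,160]
a=.215; ux=np.array([np.cos(a),np.sin(a)]);uy=np.array([-np.sin(a),np.cos(a)])
o=np.array([.6325,-.092])
for n,q,z in(("plate front",[432,357],.095),("plateL",[360,368],.095),("plateR",[504,340],.095),("lug back L",[487,148],.05),("lug back R",[560,128],.05),("roller",[506,24],.05)):
    X=ray(T,c(q),z); print(n,X,(X[:2]-o)@ux,(X[:2]-o)@uy)
s=get_state();print(s["eef_pos"])
g=o+ux*(-.135-.055); print(g)
E
```

```text
plate front [ 0.50210095 -0.12056767  0.095     ] -0.1334916314962229 -8.96381723922741e-05
plateL [ 0.4977351  -0.08610882  0.095     ] -0.1304052616467987 0.03450728756153981
plateR [ 0.50932775 -0.15517687  0.095     ] -0.1338150018975065 -0.03544383202187385
lug back L [ 0.60691953 -0.15780827  0.05      ] -0.039031535941748983 -0.05883559490069032
lug back R [ 0.61600908 -0.19444257  0.05      ] -0.0379671000135391 -0.09656567765201514
roller [ 0.66882911 -0.16973699  0.05      ] 0.01890769863103726 -0.08369793043472408
[ 0.41486733 -0.0832159   0.20494205]
[ 0.44687449 -0.13253601]
```

```bash
python3 -c "
from h import *
plan([.4615,-.1293,.097],.215,6)"
```

```text
8 8 18 -0 -0 -0.037; 7 8 18 -0 -0 -0.037; 7 8 18 -0 -0 -0.037; 7 8 18 0 -0.001 -0.037; 7 9 18 -0 -0 -0.037; 6 9 18 0 -0.001 -0.037
end [ 0.4612 -0.1295  0.097 ] [-3.14159132e+00  2.65158959e-04  2.15165031e-01]
```

step_arm(commands="8 8 18 0 0 -0.037; 7 8 18 0 0 -0.037; 7 8 18 0 0 -0.037; 7 8 18 0 0 -0.037; 7 9 18 0 0 -0.037; 6 9 18 0 -0.002 -0.037; 0 0 0 0 0 0", jaw=0, grip_force=5)

```text
t: 9.93
eef_pos: [0.4603, -0.1297, 0.0945]
ee_rot: [-3.141, 0.006, 0.215]
force: [-0.1, -0.4, 0.1]
width: 0.0004
```

```bash
python3 - <<'E'
from h import *
T=grab_frame("top");S=grab_frame("scene");s=get_state();print(s["t"],s["eef_pos"],s["ee_rot"],s["width"],s["force"])
a=.215; ux=np.array([np.cos(a),np.sin(a)]); print((s["eef_pos"][:2]-np.array([.6325,-.092]))@ux)
save(S,"s12",(310,190,430,280),6.6)
E
```

```text
10.025 [ 0.46066504 -0.12942895  0.09606662] [3.14151493e+00 2.85510597e-03 2.14779868e-01] 0.0007248057862420992 [-0.0016766  -0.55586786  0.59736182]
-0.1758640687299678
```

View pics/s12.png

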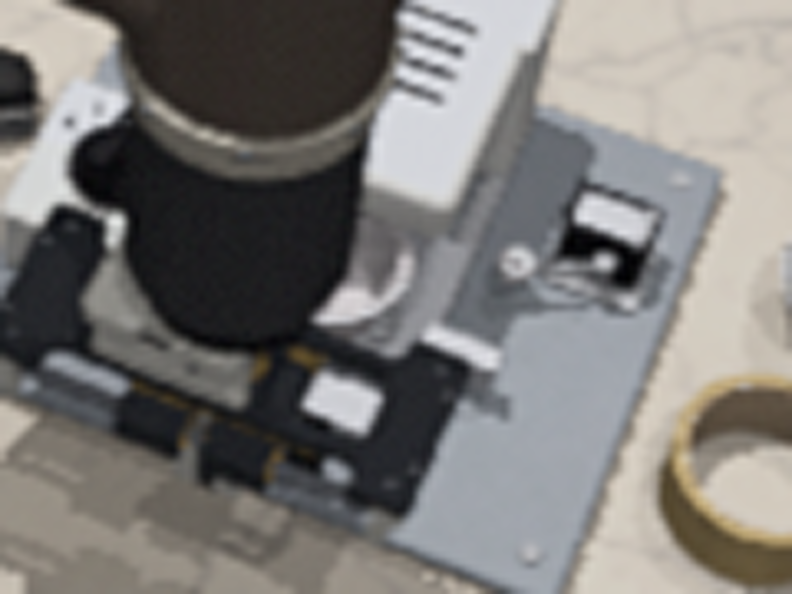

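step_arm(commands="8 0 -3 0 0 0; 8 0 0 0 0 0; 8 0 0 0 0 0; 3 0 0 0 0 0; 0 0 0 0 0 0")

```text
t: 10.65
eef_pos: [0.4867, -0.1239, 0.0989]
ee_rot: [-3.142, 0.002, 0.215]
force: [-0.4, 0.4, -0.5]
width: 0.0007
```

step_arm(commands="2 0 0 0 0 0; 2 0 0 0 0 0")

```text
t: 10.9
eef_pos: [0.4905, -0.1231, 0.099]
ee_rot: [-3.142, 0.002, 0.215]
force: [0.4, 0.5, -0.1]
width: 0.0006
```

step_arm(commands="2 0 0 0 0 0; 2 0 0 0 0 0")

```text
t: 11.15
eef_pos: [0.4946, -0.1222, 0.099]
ee_rot: [-3.142, 0.002, 0.215]
force: [0.0, -0.2, 0.5]
width: 0.0006
```

step_arm(commands="2 0 0 0 0 0; 2 0 0 0 0 0")

```text
t: 11.4
eef_pos: [0.4985, -0.1214, 0.099]
ee_rot: [-3.142, 0.002, 0.215]
force: [0.4, -0.1, -0.7]
width: 0.0002
```

step_arm(commands="2 0 0 0 0 0; 2 0 0 0 0 0")

```text
t: 11.65
eef_pos: [0.5024, -0.1205, 0.099]
ee_rot: [-3.142, 0.002, 0.215]
force: [0.5, 0.2, 0.3]
width: 0.0001
```

```bash
python3 - <<'E'
from h import *
T=grab_frame("top");S=grab_frame("scene");s=get_state();print(s["t"],s["eef_pos"],s["ee_rot"],s["width"],s["force"])
save(S,"s13",(310,190,430,280),6.6);save(T,"t13",(320,130,440,220),6.6)
E
```

```text
11.75 [ 0.50250586 -0.12048959  0.0989729 ] [3.14157608e+00 1.92740334e-03 2.15288296e-01] 0.00026527842244130663 [ 0.06774371  0.43898337 -0.21695093]
```

View pics/s13.png

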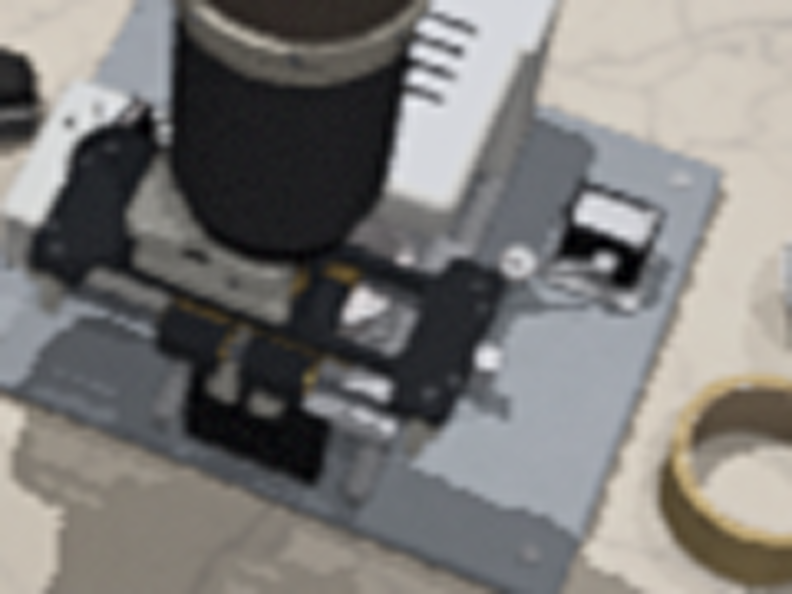

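View pics/t13.png

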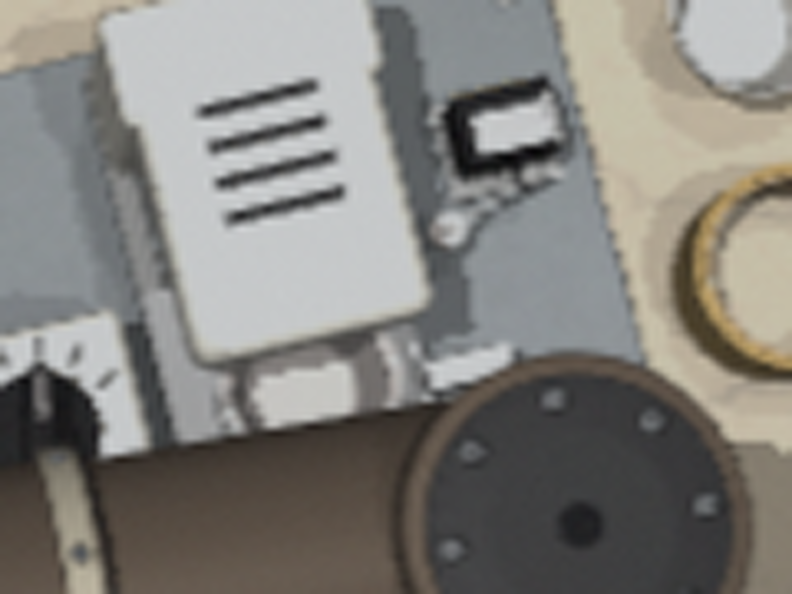

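```bash
python3 - <<'E'
from h import *
S=grab_frame("scene");T=grab_frame("top")
im=cv2.imread("pics/s10.png")
def dots(im,p,yaw,w,off,k):
    R=Ro.from_euler("xyz",[np.pi,0,yaw]).as_matrix()
    for z,col in((0,(0,0,255)),(.012,(0,255,255)),(.025,(0,255,0))):
      for x in(-.0095,.0095):
        for y in(w,-w,w+.02,-w-.02):
          u=(proj(S,np.array(p)+R@[x,y,z])-off+.5)*k-.5; cv2.circle(im,tuple(int(a) for a in u),3,col,-1)
dots(im,[.5797,.0104,.104],-.0066,.0197,np.array([300,170]),10); cv2.imwrite("pics/s10d.png",im)
im=cv2.imread("pics/s13.png");dots(im,[.5025,-.1205,.099],.215,.0002,np.array([310,190]),6.6); cv2.imwrite("pics/s13d.png",im)
E
```

```text
(no output)
```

View pics/s10d.png

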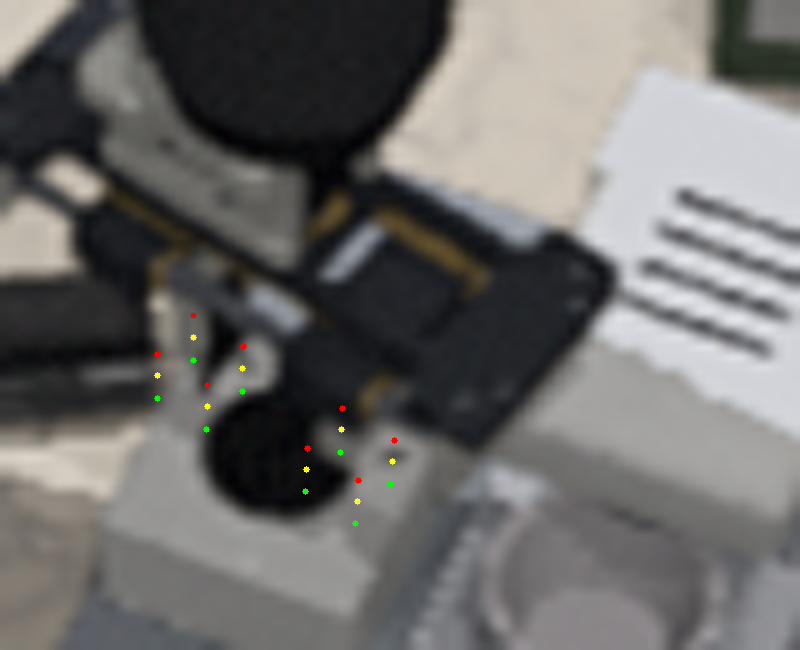

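View pics/s13d.png

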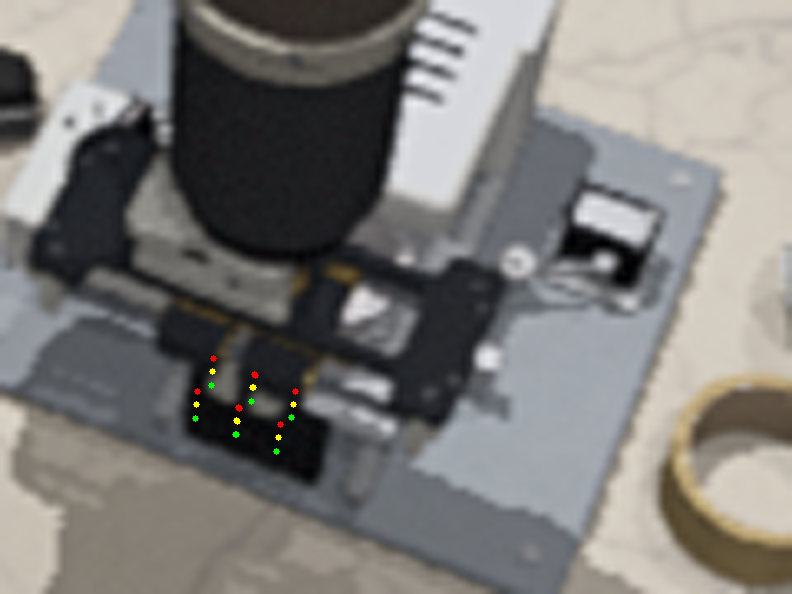

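step_arm(commands="-2 0 -3 0 0 0; -8 0 0 0 0 0; -10 0 0 0 0 0; -10 0 0 0 0 0; -6 0 8 0 0 0; 0 0 8 0 0 0; 0 0 8 0 0 0; 0 0 0 0 0 0")

```text
t: 12.85
eef_pos: [0.4667, -0.1282, 0.0771]
ee_rot: [-3.141, 0.004, 0.215]
force: [-0.2, -0.4, -0.5]
width: 0.0002
```

```bash
python3 - <<'E'
from h import *
T=grab_frame("top");S=grab_frame("scene");s=get_state();print(s["t"],s["eef_pos"],s["ee_rot"],s["width"],s["force"])
save(S,"s14",(310,190,430,280),6.6);save(T,"t14",(320,130,440,220),6.6)
E
```

```text
12.95 [ 0.46721173 -0.1282207   0.07781076] [3.14157952e+00 2.59094284e-03 2.15371302e-01] 0.00038963261264964987 [0.77601465 0.04949975 0.0476898 ]
```

View pics/s14.png

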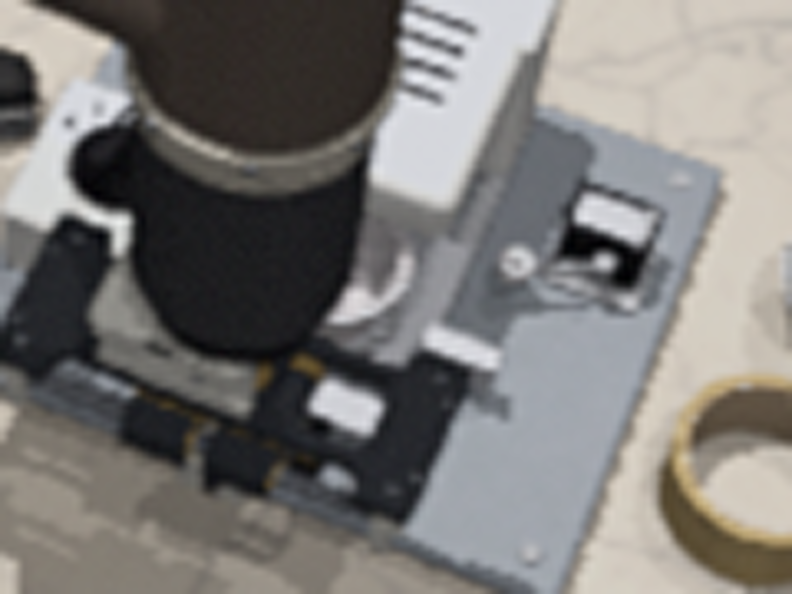

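step_arm(commands="8 0 0 0 0 0; 8 0 0 0 0 0; 4 0 0 0 0 0; 0 0 0 0 0 0")

```text
t: 13.45
eef_pos: [0.4869, -0.1239, 0.0779]
ee_rot: [-3.142, 0.002, 0.215]
force: [0.8, 0.1, -0.2]
width: 0.0009
```

step_arm(commands="2 0 0 0 0 0; 2 0 0 0 0 0")

```text
t: 13.7
eef_pos: [0.4893, -0.1233, 0.0779]
ee_rot: [-3.141, 0.004, 0.215]
force: [-5.1, -0.4, 1.8]
width: 0.0007
```

step_arm(commands="2 0 0 0 0 0; 2 0 0 0 0 0")

```text
t: 13.95
eef_pos: [0.494, -0.1223, 0.0778]
ee_rot: [-3.141, 0.003, 0.215]
force: [-4.6, 0.5, 1.7]
width: -0.0002
```

step_arm(commands="2 0 0 0 0 0; 2 0 0 0 0 0")

```text
t: 14.2
eef_pos: [0.4983, -0.1214, 0.0779]
ee_rot: [-3.141, 0.002, 0.215]
force: [-3.8, -0.8, -0.3]
width: 0.0004
```

step_arm(commands="4 0 0 0 0 0; 4 0 0 0 0 0; 4 0 0 0 0 0; 4 0 0 0 0 0; 4 0 0 0 0 0; 3 0 0 0 0 0; 0 0 0 0 0 0")

```text
t: 15.08
eef_pos: [0.5214, -0.1163, 0.0779]
ee_rot: [3.142, 0.001, 0.215]
force: [-2.8, 0.4, -2.2]
width: 0.0006
```

```bash
python3 - <<'E'
from h import *
T=grab_frame("top");S=grab_frame("scene");s=get_state();print(s["t"],s["eef_pos"],s["ee_rot"],s["width"],s["force"])
save(S,"s15",(310,190,430,280),6.6);save(T,"t15",(320,120,440,210),6.6)
E
```

```text
15.175 [ 0.52140221 -0.1163908   0.07803957] [3.14145399e+00 8.82336020e-04 2.15391633e-01] 0.0004967299097477746 [-1.1240804   0.33394259 -1.85564569]
```

View pics/s15.png

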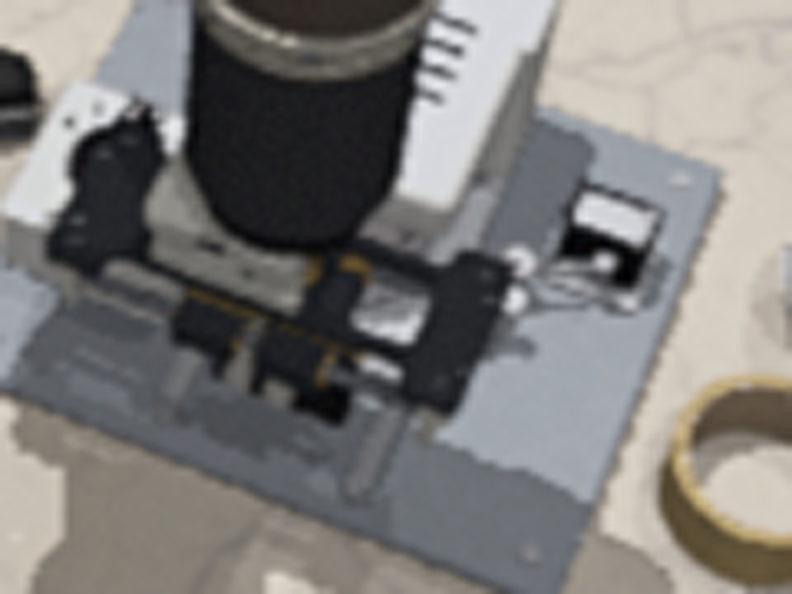

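View pics/t15.png

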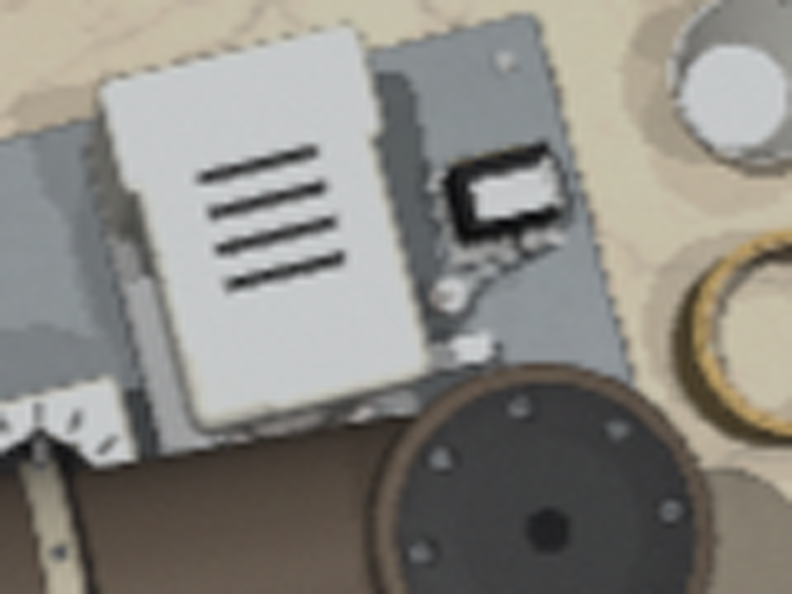

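step_arm(commands="2 0 0 0 0 0; 2 0 0 0 0 0; 2 0 0 0 0 0; 1 0 0 0 0 0; 1 0 0 0 0 0")

```text
t: 15.8
eef_pos: [0.5288, -0.1148, 0.078]
ee_rot: [3.142, 0.002, 0.215]
force: [-4.3, 0.3, 1.6]
width: 0.0005
```

step_arm(commands="1 0 0 0 0 0; 1 0 0 0 0 0")

```text
t: 16.05
eef_pos: [0.5307, -0.1143, 0.078]
ee_rot: [3.142, 0.002, 0.215]
force: [-4.6, -0.5, 2.4]
width: 0.0007
```

step_arm(commands="1 0 0 0 0 0; 1 0 0 0 0 0")

```text
t: 16.3
eef_pos: [0.5322, -0.114, 0.078]
ee_rot: [-3.142, 0.003, 0.215]
force: [-6.6, -0.8, 4.8]
width: 0.0004
```

```bash
python3 - <<'E'
from h import *
T=grab_frame("top");S=grab_frame("scene");s=get_state();print(s["t"],s["eef_pos"],s["ee_rot"],s["width"],s["force"])
save(S,"s16",(370,200,430,245),13);save(T,"t16",(370,130,430,175),13)
E
```

```text
16.4 [ 0.53222831 -0.11403914  0.07797723] [-3.14158534e+00  2.65507347e-03  2.15180660e-01] 0.0006015927941813368 [-5.1864299  -0.75378917  3.76459313]
```

View pics/s16.png

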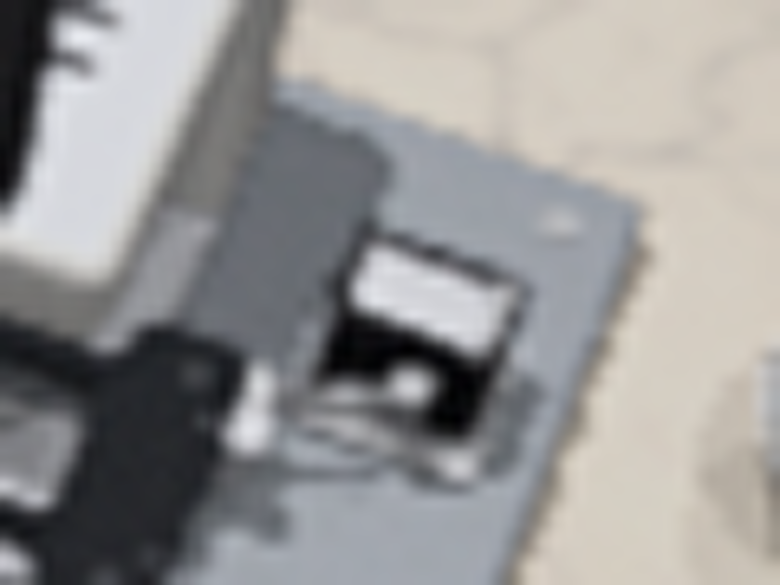

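View pics/t16.png

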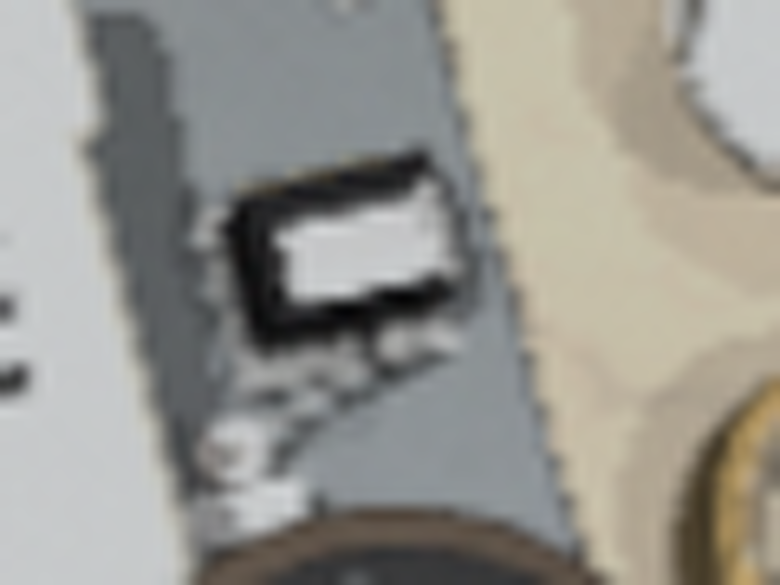

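step_arm(commands="1 0 0 0 0 0; 1 0 0 0 0 0")

```text
t: 16.65
eef_pos: [0.5339, -0.1137, 0.078]
ee_rot: [-3.142, 0.003, 0.215]
force: [-6.1, -1.5, 5.7]
width: 0.0004
```

step_arm(commands="1 0 0 0 0 0; 1 0 0 0 0 0")

```text
t: 16.9
eef_pos: [0.5359, -0.1132, 0.078]
ee_rot: [-3.142, 0.003, 0.215]
force: [-6.2, -0.9, 4.7]
width: 0.0003
```

```bash
python3 - <<'E'
from h import *
T=grab_frame("top");S=grab_frame("scene");s=get_state();print(s["t"],s["eef_pos"],s["ee_rot"],s["width"],s["force"])
a=cv2.resize(S["frame"][200:245,370:430,::-1],None,fx=6.6,fy=6.6,interpolation=cv2.INTER_CUBIC)
b=cv2.resize(T["frame"][130:175,370:430,::-1],None,fx=6.6,fy=6.6,interpolation=cv2.INTER_CUBIC)
cv2.imwrite("pics/c17.png",np.hstack([a,b]))
E
```

```text
17.0 [ 0.53605332 -0.11319563  0.07796191] [-3.14155866e+00  2.80328148e-03  2.15183575e-01] 0.0006569001540602054 [-4.56995099 -0.38459399  4.44990078]
```

View pics/c17.png

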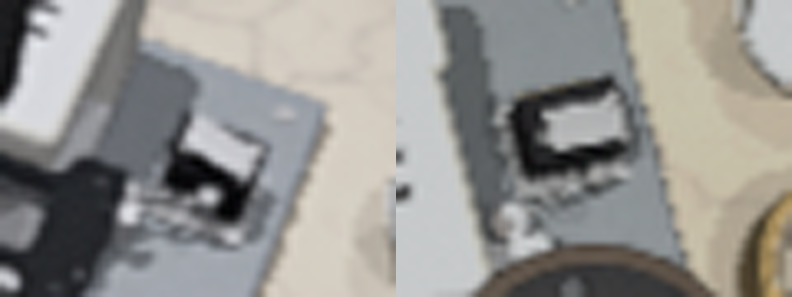

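```bash
cat > flag.py <<'E'
from h import *
def flagviz(name):
    T=grab_frame("top");S=grab_frame("scene");s=get_state();print(s["t"],s["eef_pos"],s["force"])
    ct=lambda a:(np.array(a)+.5)/13-.5+[370,130]
    cs=lambda a:(np.array(a)+.5)/13-.5+[370,200]
    H,_=tri(T,ct([442,235]),S,cs([505,318])); L,_=tri(T,ct([283,270]),S,cs([362,272])); print("hinge",H,"free",L,np.linalg.norm(H-L))
    a=.215; uy=np.array([-np.sin(a),np.cos(a),0]);ux=np.array([np.cos(a),np.sin(a),0])
    outs=[]
    for P,off in((S,[370,195]),(T,[370,130])):
        im=cv2.resize(P["frame"][off[1]:off[1]+50,off[0]:off[0]+50,::-1],None,fx=8,fy=8,interpolation=cv2.INTER_CUBIC)
        for th,col in((0.,(255,255,0)),(.79,(0,200,0)),(1.0,(0,200,255)),(1.26,(0,0,255))):
            q=[H-ux*.009,H+ux*.009,H+ux*.009+.034*(uy*np.cos(th)+np.array([0,0,np.sin(th)])),H-ux*.009+.034*(uy*np.cos(th)+np.array([0,0,np.sin(th)]))]
            u=np.array([(proj(P,x)-off+.5)*8-.5 for x in q]); cv2.polylines(im,[np.round(u).astype(int).reshape(-1,1,2)],True,col,1,cv2.LINE_AA)
        raw=cv2.resize(P["frame"][off[1]:off[1]+50,off[0]:off[0]+50,::-1],None,fx=8,fy=8,interpolation=cv2.INTER_CUBIC)
        outs.append(np.vstack([raw,im])[:, :])
    cv2.imwrite("pics/%s.png"%name,cv2.resize(np.hstack(outs),None,fx=.75,fy=.75,interpolation=cv2.INTER_AREA))
E
python3 -c "
from flag import *
flagviz('f1')"
```

```text
17.1 [ 0.53604025 -0.11319417  0.07795597] [-5.18215283 -0.18089226  4.12375575]
hinge [ 0.71337208 -0.21404622  0.0614713 ] free [ 0.70642915 -0.1789463   0.0586982 ] 0.035887298769212095
```

View pics/f1.png

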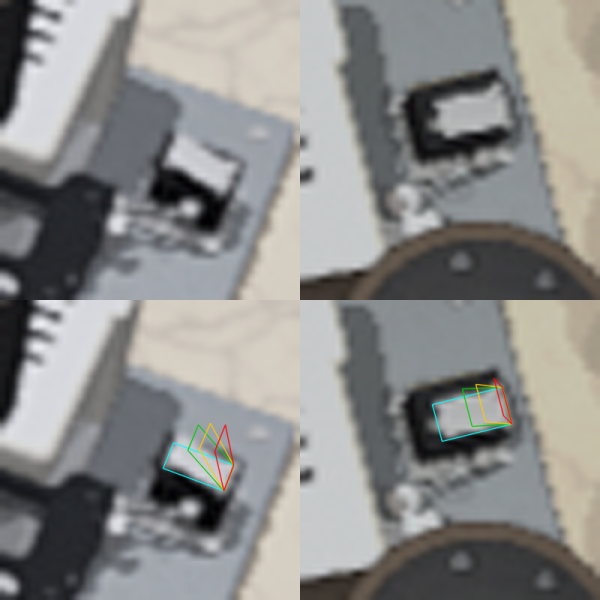

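step_arm(commands="1 0 0 0 0 0; 1 0 0 0 0 0; 1 0 0 0 0 0; 1 0 0 0 0 0")

```text
t: 17.6
eef_pos: [0.5396, -0.1124, 0.0779]
ee_rot: [-3.141, 0.003, 0.215]
force: [-5.9, 0.2, 4.6]
width: 0.0004
```

```bash
python3 -c "
from flag import *
flagviz('f2')"
```

```text
17.7 [ 0.53989284 -0.11237998  0.07790378] [-5.80826317 -0.00853831  3.76260287]
hinge [ 0.71337208 -0.21404622  0.0614713 ] free [ 0.70642915 -0.1789463   0.0586982 ] 0.035887298769212095
```

View pics/f2.png

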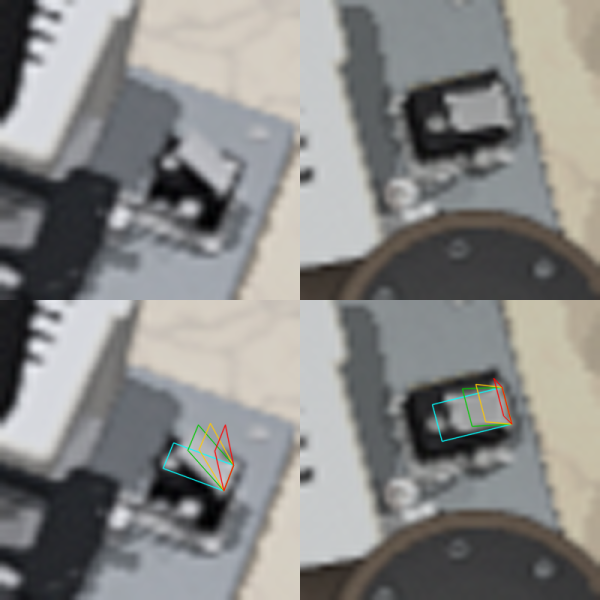

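step_arm(commands="1 0 0 0 0 0; 1 0 0 0 0 0")

```text
t: 17.95
eef_pos: [0.5418, -0.1119, 0.0779]
ee_rot: [-3.142, 0.003, 0.215]
force: [-6.2, -0.4, 3.8]
width: 0.0007
```

```bash
python3 -c "
from flag import *
flagviz('f3')"
```

```text
18.05 [ 0.54201198 -0.11189585  0.07792287] [-4.33946044 -0.16433932  3.01801548]
hinge [ 0.71337208 -0.21404622  0.0614713 ] free [ 0.70642915 -0.1789463   0.0586982 ] 0.035887298769212095
```

View pics/f3.png

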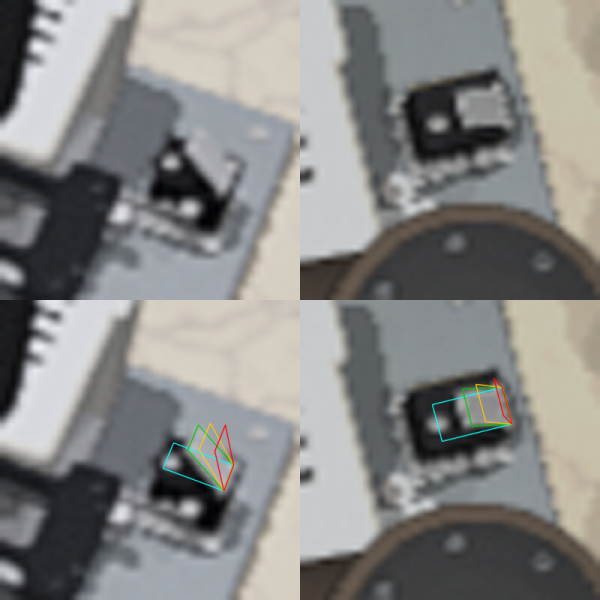

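step_arm(commands="1 0 0 0 0 0; 1 0 0 0 0 0; 0 0 0 0 0 0")

```text
t: 18.42
eef_pos: [0.5438, -0.1115, 0.0779]
ee_rot: [-3.142, 0.003, 0.215]
force: [-6.0, -0.8, 4.0]
width: 0.0006
```

```bash
python3 -c "
from flag import *
flagviz('f4')"
```

```text
18.525 [ 0.54382802 -0.11150229  0.07789544] [-5.13755063 -1.45906413  3.91296591]
hinge [ 0.71337208 -0.21404622  0.0614713 ] free [ 0.70642915 -0.1789463   0.0586982 ] 0.035887298769212095
```

View pics/f4.png

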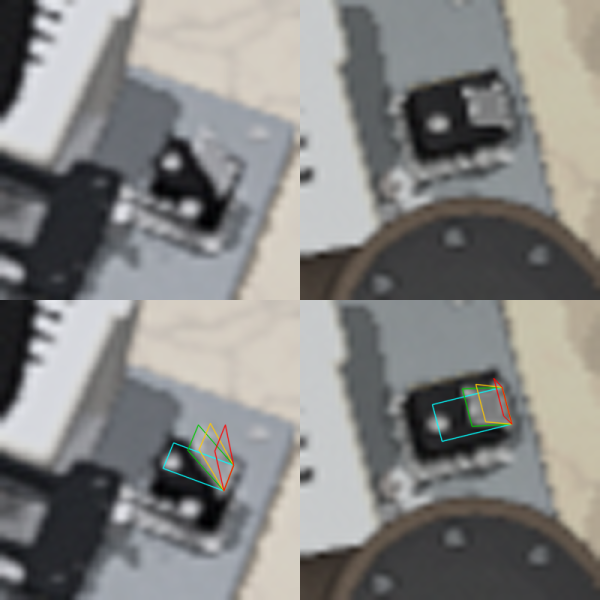

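```bash
python3 - <<'E'
from h import *
from scipy.ndimage import map_coordinates
T=grab_frame("top");S=grab_frame("scene")
a=.215; uy=np.array([-np.sin(a),np.cos(a),0]);ux=np.array([np.cos(a),np.sin(a),0]);H=np.array([.71337,-.21405,.0615])
for P,n in((T,"top"),(S,"scene")):
  g=cv2.cvtColor(P["frame"],cv2.COLOR_RGB2GRAY).astype(float)
  print(n)
  best=[]
  for th in np.arange(.5,1.35,.05):
    d=uy*np.cos(th)+np.array([0,0,np.sin(th)])
    # contrast just inside vs. outside free edge, and interior mean
    prof=[np.mean([map_coordinates(g,[[ (u:=proj(P,H+ux*w+d*r))[1]],[u[0]]],order=1)[0] for w in(-.005,-.002,0,.002,.005)]) for r in np.arange(.0,.044,.004)]
    print(round(th,2),np.round(prof).astype(int))
E
```

```text
top
0.5 [110 131 124 124 129 136  85  34  34  48  84]
0.55 [110 131 124 124 127 138 109  39  34  37  68]
0.6 [110 130 125 124 125 137 126  54  34  34  51]
0.65 [110 130 125 124 125 134 134  84  35  34  36]
0.7 [110 129 126 124 125 130 138 115  47  35  34]
0.75 [110 128 127 124 125 126 137 133  84  37  35]
0.8 [110 127 129 124 124 125 132 139 122  62  35]
0.85 [110 126 130 124 124 125 127 137 137 110  53]
0.9 [110 125 131 125 124 124 125 130 139 137 108]
0.95 [110 123 131 127 124 124 124 125 131 139 138]
1.0 [110 122 131 129 125 124 124 124 124 129 136]
1.05 [110 120 129 131 127 124 123 122 122 121 123]
1.1 [110 118 126 131 130 126 123 121 119 118 117]
1.15 [110 116 123 129 132 131 127 122 118 116 115]
1.2 [110 115 120 125 130 133 133 130 125 120 114]
1.25 [110 113 116 120 125 129 132 133 133 131 126]
1.3 [110 111 113 115 118 120 123 124 124 124 123]
scene
0.5 [152 157 150 146 139 128 116  73  65  80  86]
0.55 [152 158 151 149 144 136 128  91  76  92  99]
0.6 [152 158 151 151 148 142 138 113  89 105 116]
0.65 [152 158 152 153 151 146 148 136 103 115 131]
0.7 [152 158 152 154 153 149 155 154 120 125 143]
0.75 [152 159 153 155 154 152 158 164 141 134 150]
0.8 [152 159 153 155 155 154 158 168 160 143 153]
0.85 [152 159 153 154 156 155 156 170 171 155 155]
0.9 [152 160 153 154 156 155 156 167 174 167 158]
0.95 [152 160 153 153 157 155 156 162 174 173 164]
1.0 [152 160 153 151 156 155 155 159 169 173 169]
1.05 [152 161 153 150 155 155 154 157 163 171 171]
1.1 [152 161 153 149 152 155 154 156 160 166 169]
1.15 [152 161 153 148 150 154 154 154 158 162 164]
1.2 [152 161 154 147 147 152 154 154 156 160 161]
1.25 [152 161 154 146 145 149 153 155 155 158 160]
1.3 [152 161 155 146 143 146 151 154 155 158 159]
```

step_arm(commands="1 0 0 0 0 0; 0 0 0 0 0 0")

```text
t: 18.88
eef_pos: [0.5448, -0.1113, 0.0779]
ee_rot: [-3.142, 0.003, 0.215]
force: [-5.2, -0.7, 5.0]
width: 0.0007
```

```bash
python3 -c "
from flag import *
flagviz('f5')"
```

```text
18.975 [ 0.54481573 -0.11127977  0.07789406] [-5.4761229  -1.051797    4.50260483]
hinge [ 0.71337208 -0.21404622  0.0614713 ] free [ 0.70642915 -0.1789463   0.0586982 ] 0.035887298769212095
```

View pics/f5.png

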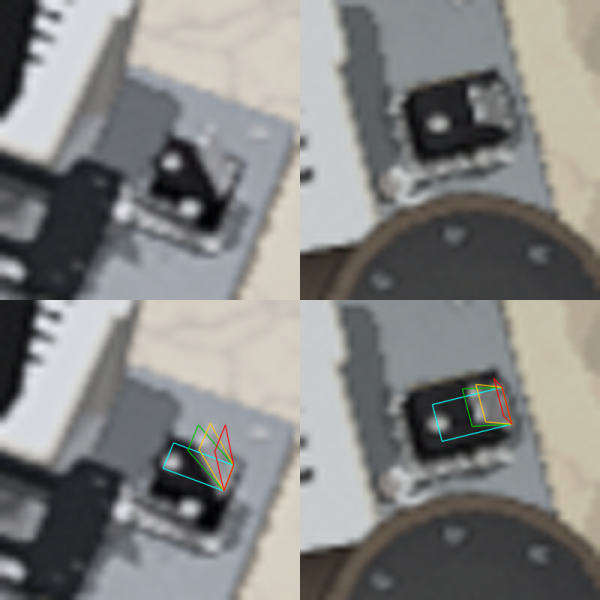

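step_arm(commands="-3 0 0 0 0 0; -6 0 0 0 0 0; -15 0 0 0 0 0; -20 0 -10 0 0 0; -15 0 -30 0 0 0; 0 0 -40 0 0 0; -10 0 -40 0 0 0; 0 0 0 0 0 0")

```text
t: 19.98
eef_pos: [0.4788, -0.126, 0.2014]
ee_rot: [3.141, -0.005, 0.215]
force: [-0.2, 0.2, -0.9]
width: 0.0006
```

```bash
python3 - <<'E'
from flag import *
flagviz('f6')
from scipy.ndimage import map_coordinates
T=grab_frame("top");S=grab_frame("scene");save(T,"t20",(290,110,430,215),5.7);save(S,"s20",(280,170,440,290),5)
E
```

```text
20.075 [ 0.4774391  -0.1258322   0.19816586] [-0.65520403  0.1046608  -1.15889285]
hinge [ 0.71337208 -0.21404622  0.0614713 ] free [ 0.70642915 -0.1789463   0.0586982 ] 0.035887298769212095
```

View pics/f6.png

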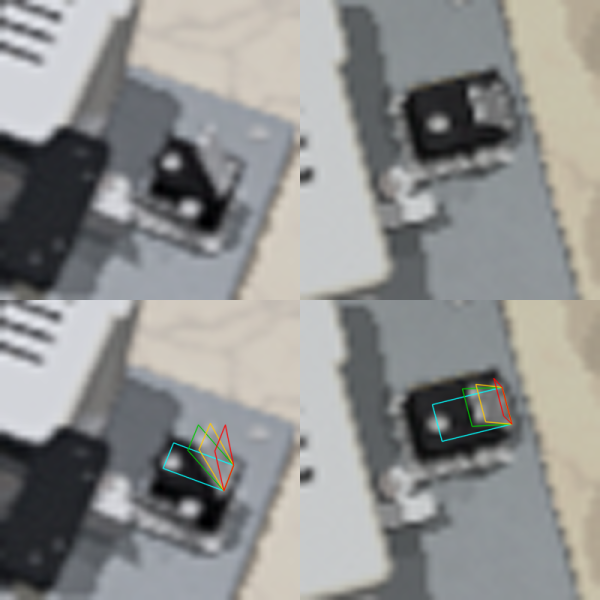

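View pics/t20.png

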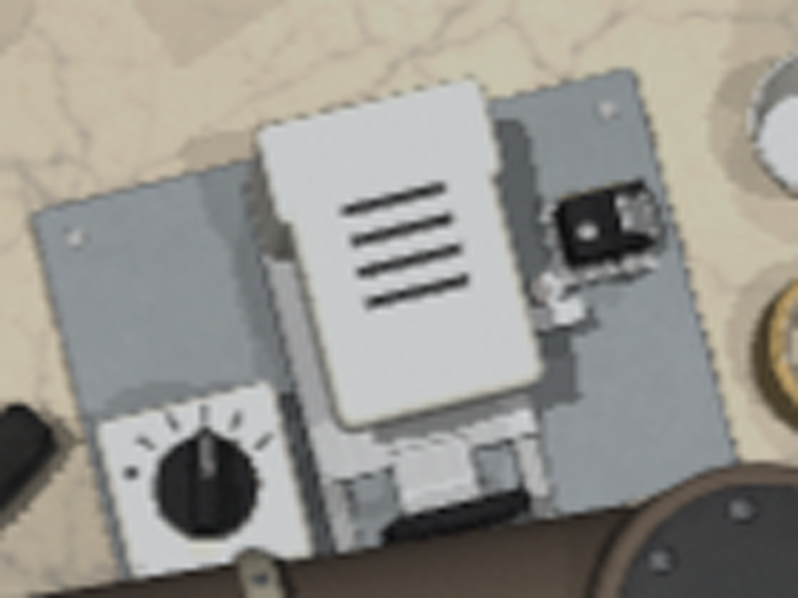

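View pics/s20.png

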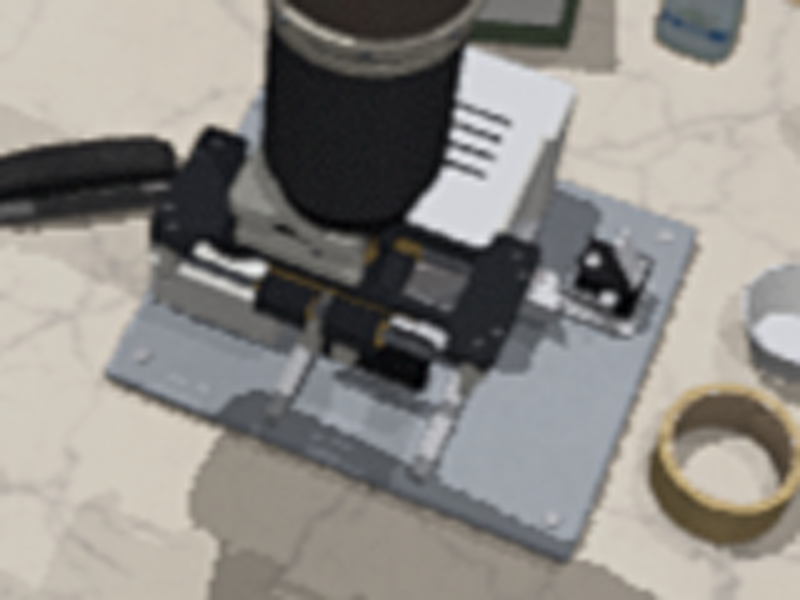

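```bash
python3 - <<'E'
from h import *
from scipy.ndimage import map_coordinates
T=grab_frame("top")
g1=cv2.cvtColor(T["frame"],cv2.COLOR_RGB2GRAY).astype(float)
im=cv2.imread("pics/t16.png",0).astype(float)
a=.215; uy=np.array([-np.sin(a),np.cos(a),0]);ux=np.array([np.cos(a),np.sin(a),0]);H=np.array([.71337,-.21405,.0615])
for n in("flat","now"):
  prof=[]
  rr=np.arange(-.008,.046,.001)
  for r in rr:
    v=[]
    for w in np.linspace(-.004,.004,7):
      u=proj(T,H+ux*w+uy*r)
      if n=="flat":
        q=(u-[370,130]+.5)*13-.5; v.append(map_coordinates(im,[[q[1]],[q[0]]],order=1)[0])
      else: v.append(map_coordinates(g1,[[u[1]],[u[0]]],order=1)[0])
    prof.append(np.mean(v))
  print(n,list(zip(np.round(rr*1000).astype(int),np.round(prof).astype(int))))
# predicted apparent free-edge r (on plane z of hinge) vs theta
for th in(.7,.79,.85,.9,.95,1.0,1.1,1.26):
  X=H+.034*(uy*np.cos(th)+np.array([0,0,np.sin(th)])); Y=ray(T,proj(T,X),H[2]); print(th,round((Y-H)@uy*1000,1))
E
```

```text
flat [(np.int64(-8), np.int64(125)), (np.int64(-7), np.int64(125)), (np.int64(-6), np.int64(124)), (np.int64(-5), np.int64(115)), (np.int64(-4), np.int64(100)), (np.int64(-3), np.int64(90)), (np.int64(-2), np.int64(92)), (np.int64(-1), np.int64(105)), (np.int64(0), np.int64(125)), (np.int64(1), np.int64(145)), (np.int64(2), np.int64(162)), (np.int64(3), np.int64(176)), (np.int64(4), np.int64(184)), (np.int64(5), np.int64(187)), (np.int64(6), np.int64(190)), (np.int64(7), np.int64(195)), (np.int64(8), np.int64(198)), (np.int64(9), np.int64(198)), (np.int64(10), np.int64(198)), (np.int64(11), np.int64(197)), (np.int64(12), np.int64(198)), (np.int64(13), np.int64(198)), (np.int64(14), np.int64(198)), (np.int64(15), np.int64(197)), (np.int64(16), np.int64(197)), (np.int64(17), np.int64(198)), (np.int64(18), np.int64(198)), (np.int64(19), np.int64(198)), (np.int64(20), np.int64(198)), (np.int64(21), np.int64(198)), (np.int64(22), np.int64(199)), (np.int64(23), np.int64(199)), (np.int64(24), np.int64(199)), (np.int64(25), np.int64(199)), (np.int64(26), np.int64(199)), (np.int64(27), np.int
[... 1576 characters left out ...]
(25), np.int64(34)), (np.int64(26), np.int64(35)), (np.int64(27), np.int64(41)), (np.int64(28), np.int64(57)), (np.int64(29), np.int64(76)), (np.int64(30), np.int64(93)), (np.int64(31), np.int64(109)), (np.int64(32), np.int64(123)), (np.int64(33), np.int64(129)), (np.int64(34), np.int64(128)), (np.int64(35), np.int64(124)), (np.int64(36), np.int64(113)), (np.int64(37), np.int64(97)), (np.int64(38), np.int64(80)), (np.int64(39), np.int64(63)), (np.int64(40), np.int64(47)), (np.int64(41), np.int64(35)), (np.int64(42), np.int64(30)), (np.int64(43), np.int64(24)), (np.int64(44), np.int64(20)), (np.int64(45), np.int64(22))]
0.7 21.1
0.79 18.5
0.85 16.7
0.9 15.1
0.95 13.5
1.0 11.8
1.1 8.4
1.26 2.8
```

```bash
python3 -c "
from station import *
print(job_done(), get_state()['t'])"
```

```text
the job is handed in; nothing more can be done
the job is handed in; nothing more can be done
```

The sealer is set: the dial is on the third tick and the carriage is pushed in just past the switch click. I handed the job in at about 20 s of robot time.

- **Dial:** I gripped the bar knob and turned it 0.90 rad clockwise, from the first tick to the third. Every top picture since then shows the pointer on the third tick.
- **Carriage:** I pushed the plate with closed fingers in small steps down to 1 mm, watching the force and the flag, then backed off and lifted clear. The last top picture puts the flag at about 0.90–0.95 rad. That is past the click at 0.79 and short of the limit at 1.26, and it stayed up after I let go. The contact force never went above about 8 N.
- **Bystanders:** The approach paths kept clear of the stapler, order pad, tape roll and second cup. I did not measure their positions again at the end.

**Checks that disagreed:**
- **First push missed:** With the tool at 99 mm, the fingers passed over the push plate without touching it, because the fingertips looked about 20 mm higher than the stated 25 mm ahead of the tool point. I repeated the push 21 mm lower, and it worked.
- **No force drop seen:** The force readings were too noisy to show the drop at the click. The click is therefore judged from the flag angle, and the travel since the lever made contact (about 13 mm, against 10 mm needed) agrees.

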